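# Pack the class caddy

## Robot

A 6-joint arm with a two-finger parallel gripper is mounted at the origin on a cart in front of the work surface, level with it; the furniture and walls round the work are solid. World frame = base frame: x ahead of the robot, y to its left, z up, the work surface at z = 0. Lengths are in mm, angles in rad, forces in N, time in s.
With the tool pointing down it reaches from about 350 to 775 mm from the base axis. Payload 7.3 kg.
Tool frame: the origin (TCP) lies at the very end of the fingers, on their centre line; the grasp point (between the pads) lies 19 mm behind it; z points along the fingers, y is the line along which they close (so a half turn about z gives the same grasp; the last joint's range is limited). The gripper opens to 92 mm and grips with 3 to 60 N. Pads are 19 mm wide; open, the fingers measure 130 mm over their backs; the gripper's body (75 mm by 190 mm) begins 47 mm behind the grasp point.
Start: joints at [0.975, 0.342, 1.524, -0, 1.275, -0.146], TCP at [228.251, 472.807, 226.741] pointing down, gripper open.
Joint ranges: [-2.53, 2.53], [-0.77, 2.02], [0.04, 2.7], [-1, 4.14], [0.28, 2.66], [-3.11, 3.11]. Speed limits (rad/s): [2.57, 2.57, 3.14, 3.14, 3.14, 3.14].

## Interface

Orientations are given as [roll, pitch, yaw] about the fixed x, y, z axes, in that order (R = Rz(yaw) Ry(pitch) Rx(roll)).
In Python, from plant import bot gives the robot as it stands.
- The arm moves only by the tool jog_arm, never from a script. Its argument "targets" is a list of rows, each an object with "xyz": the shift along the tool's x, y, z as a fraction of full scale, a list of three; "spin": the turn about the tool's z as a fraction of full scale. In form: [{"xyz": [x, y, z], "spin": spin}, ...]. A call has exactly 10 rows; each row shifts and turns the commanded pose from where the row before left it, along the tool's axes as they then stand; what a row does not reach is not made up. Full scale, the value 1, is 80 mm for a shift and 0.1 rad for a turn. A row lasts 1/8 s, in which the tool goes at most 62.5 mm and 10.7 degrees, less where a joint would pass 70% of its speed; a pose out of reach is approached as far as the arm can. A call with a number of a shift or a turn outside -1 to 1 is refused whole. A call with a gripper value outside its range is refused whole. "gripper" is the opening in per cent of the stroke, from 0 (shut) to 100 (fully open), set as the call begins (left out, the last holds). The fingers move at their own pace and stop on an object; the grip force is fixed at half the most. Time passes only in rows, so rows that do not move let the fingers close, or fill a call up. It gives the time, the measured TCP pose, the force, the opening and the grip force at its end, in the units of the state.
- bot.get_obs(): the state, without advancing time (a new reading comes with each control period).
- bot.capture(name): name is "scene" or "side" or "wrist"; returns the picture (480x640x3 uint8, blue, green, red); there is no depth.
- bot.get_calibration(name): a dict with "vfov" (degrees; the focal length in pixels is half the picture's height over the tangent of half this angle, whatever the lens; pixels are square), "cx", "cy" (the principal point, pixels), "eye" and "rotation" of the camera in the world. Camera axes: x right, y down, z forward; pixel columns grow to the right and rows downward; lengths in mm; the calibration is good to about 2 mm. A picture is of the moment at which its call begins: read the wrist's pose just before it. get_calibration takes no time and is no camera call; for the wrist camera it gives the pose at the moment of the call.
- bot.close_job(): hands the job in; it is judged then, once.
The state is a dict: "time": time; "joint_positions": joint angles; "dq": joint speeds; "tau": joint torques, N m; "tool_pos": TCP position; "tcp_rot": TCP orientation; "contact_force": force on the tool from outside, world axes, zero at the start; "moment": the same for the moment, N m; "grip_width": finger opening in mm; "finger_force": force on a finger pad.
Only numpy, scipy, OpenCV 4.12 (cv2) and the standard library are available. Lean on these libraries where they do the work, as an engineer would, in place of code of your own. Each camera call takes 0.05 s, during which the arm holds its last target. There are 200 camera calls.

## Task

Pack up the class caddy. First push the row of leaning black plates back upright so that they rest flat together against the backrest with their ends even, then take the dough scraper from the drainer and slide it blade down into the slot in front of them, fully home, so that it keeps them in. Lay every tool that lies out beside the caddy (press mould, oblong card box, pastry brush, wooden paddle, star-ended modelling tool, whichever are there) flat inside the caddy's tool tray, side by side or on one another, and leave the little dropper bottle where it stands.

Things in the scene. Friction and masses are not known exactly. Their poses are not given: they have to be found in the camera images.
- caddy: the plywood class caddy, fixed, 304 (x) x 250 (y) mm; origin at the centre of its underside on the table, +x from the tool tray towards the plate bay, z up. From the front: front wall 10 mm thick; tool tray, inside x -142 to +48 mm, y -115 to +115 mm, floor at z 8 mm, front and side walls up to z 50 mm; slotted rail across it, x 48 to 70 mm, top at z 48 mm; plate bay, x 70 to 127 mm, floor at z 8 mm, side cheeks up to z 78 mm; reclined backrest
- tray_floor (a point): centre of the tool tray's floor, z 8 mm; the tray inside is 190 (x) x 230 (y) mm, 42 mm deep
- slot_mouth (a point): centre of the mouth of the scraper slot, on the rail's top at z 48 mm. The slot runs along the caddy's y: 7 mm wide (flared to 11 mm at the mouth), 140 mm long, 40 mm deep down to the caddy's floor at z 8 mm
- backrest: the slatted backrest of the plate bay, 71 mm high, 229 mm wide, leaning back 10 degrees from the vertical; origin at the foot of its front face (caddy x 127 mm, z 8 mm), its x axis is the normal pointing into the backrest, away from the plates; z runs up its front face
- scraper: dough scraper standing blade down: steel blade 124 (x) x 3 (y) x 82 (z) mm, wooden handle 126 x 20 x 26 mm along the top edge, 106 mm high in all; origin at the middle of the blade's lower edge, z up. It starts standing in the narrow gap between the two middle wires of the drainer; lift it straight up
- scraper_grip (a point): centre of the scraper's handle, 93 mm above the blade's lower edge; the handle is 20 mm thick along the scraper's y, 26 mm high
- drainer: small white drip tray with steel wire hoops, fixed, 160 (x) x 94 (y) mm, origin at the centre of its underside; hoops 52 mm high, the two that hold the scraper stand 5.5 mm either side of its x axis
- plate_0: flat black serving plate, rearmost of three, rim 196 (x) x 92 (y) x 11 (z) mm; origin at the centre of its back, z out of its upper face towards the tool tray, y up along the plate. The row starts standing on its long edges, leaning forward about 28 degrees onto the slotted rail, one plate upon the other, covering the slot; ends up to 20 mm out of line; 0.15 kg each
- plate_1: flat black serving plate, middle of three, rim 196 (x) x 92 (y) x 11 (z) mm; origin at the centre of its back, z out of its upper face towards the tool tray, y up along the plate. Upright against the backrest the row is 33 mm thick and its top is 99 mm above the table, 20 mm above the backrest and cheeks
- plate_2: flat black serving plate, front of three, rim 196 (x) x 92 (y) x 11 (z) mm; origin at the centre of its back, z out of its upper face towards the tool tray, y up along the plate. Top of its leaning edge starts 90 mm above the table
- press_mould_mid (a point): carved wooden press mould, a flat brown block 58 x 160 x 27 mm with flower carvings on top (another one, far along the table to the right and out of reach, is not part of the job); this point: its centre, half-way up; length along its own y. May be absent
- mould_box_mid (a point): oblong orange card box in a clear sleeve, 58 x 138 x 34 mm; this point: its centre, half-way up; length along its own y. May be absent
- brush_mid (a point): flat pastry brush, 180 x 42 x 20 mm: round wooden handle 20 mm thick, steel band, grey bristles; this point: on the handle, 20 mm behind the brush's middle, 10 mm up; handle at its -x end; length along its own x. May be absent
- paddle_mid (a point): plain wooden paddle, 170 x 36 x 13 mm: handle 17 mm wide and 13 mm high, thin blade 36 mm wide; this point: on the handle, 20 mm behind the paddle's middle, 6.5 mm up; handle at its -x end; length along its own x. May be absent
- gear_tool_mid (a point): slim white modelling tool, 142 mm long, with a star-shaped cone (20 mm thick) at its -x end and a stem about 12 mm thick; this point: half-way along the whole tool, on the stem, 7.5 mm up; the star end is 19 mm high; length along its own x. May be absent
- bottle: bystander: small brown dropper bottle, 33 mm across, 102 mm high. (It and some of the tools stand on thin purple mats, 1.5 mm above the table top.)

How it is judged (in metres and radians):
On the way, in this order (a step that is already met when the one before it is completed fails the run):
1. the three plates rest upright, flat against the backrest, ends even (angle between the z axis of each of plate_0, plate_1, plate_2 and the x axis of backrest, either way round below 0.1 rad and x of each of plate_0, plate_1, plate_2 in the frame of backrest above -0.032 m and z of each of plate_0, plate_1, plate_2 in the frame of backrest below 0.056 m and x of plate_1 in the frame of plate_0 between -0.005 and 0.005 m and x of plate_2 in the frame of plate_0 between -0.005 and 0.005 m and x of plate_2 in the frame of plate_1 between -0.005 and 0.005 m), for 0.3 s.
2. the scraper stands fully home in the slot (z of scraper in the frame of slot_mouth below -0.035 m and x of scraper in the frame of slot_mouth between -0.006 and 0.006 m and y of scraper in the frame of slot_mouth between -0.015 and 0.015 m and angle between scraper's own z axis and vertical below 0.14 rad), for 0.3 s.
At the end, for the whole second after the job is handed in: Plates on the bay floor, within 0.1 rad of the backrest's slope, backs within 32 mm of it, ends even to 5 mm; scraper edge 35 mm or more below the slot's mouth, within 15 mm of its middle, upright to 8 degrees, at rest; middle of each tool inside the tray, below z 62 mm, level to 20 degrees (all of step 1 and all of step 2 and x of press_mould_mid in the frame of caddy between -0.142 and 0.048 m and y of press_mould_mid in the frame of caddy between -0.115 and 0.115 m and height (world z) of each of press_mould_mid, mould_box_mid, brush_mid, paddle_mid, gear_tool_mid below 0.062 m and angle between press_mould_mid's own y axis and vertical between 1.22 and 1.92 rad and x of mould_box_mid in the frame of caddy between -0.142 and 0.048 m and y of mould_box_mid in the frame of caddy between -0.115 and 0.115 m and angle between mould_box_mid's own y axis and vertical between 1.22 and 1.92 rad and x of brush_mid in the frame of caddy between -0.142 and 0.048 m and y of brush_mid in the frame of caddy between -0.115 and 0.115 m and angle between brush_mid's own x axis and vertical between 1.22 and 1.92 rad and x of paddle_mid in the frame of caddy between -0.142 and 0.048 m and y of paddle_mid in the frame of caddy between -0.115 and 0.115 m and angle between paddle_mid's own x axis and vertical between 1.22 and 1.92 rad and x of gear_tool_mid in the frame of caddy between -0.142 and 0.048 m and y of gear_tool_mid in the frame of caddy between -0.115 and 0.115 m and angle between gear_tool_mid's own x axis and vertical between 1.22 and 1.92 rad and linear speed of scraper below 0.02 m/s); the robot touches nothing.
It fails at once if the dropper bottle is moved more than 30 mm (distance of bottle from where it was at the start of the episode above 0.03 m).
Of press_mould, mould_box, brush, paddle, gear_tool only 3 to 5 are there at a start; the rules pass over those that are not, and their reading is None.
At some moment in a run one of press_mould, mould_box, brush, paddle, gear_tool may be knocked a few centimetres aside while the robot is not near it.
It also fails if it takes over 210 s, if anything falls off the work surface, if the arm or the gripper's body presses on something with over 40 N, if the wrist force passes 120 N, or if a joint passes its speed limit or range.

## Working session

There is one attempt and no reset: what is moved stays moved. The work goes in short steps, Python scripts to look and compute and a tool call to move; the robot and the scene stay as the last step left them, time stands still between calls to the robot, and variables do not carry over. Pictures are saved under pics/ and viewed, at most 14 in all, crops included, and the job is handed in when it is done.

Besides the shell and the picture viewer there is one more tool, called after "Call:" by a JSON object that holds its "api" and its "payload", one argument or row to a line. jog_arm: Moves the arm, as the interface text tells. Shift numbers are shares of 80 mm and turn numbers shares of 0.1 rad, none past 1 either way. Its arguments: {"type":"object","properties":{"targets":{"type":"array","items":{"type":"object","properties":{"xyz":{"type":"array","items":{"type":"number"}},"spin":{"type":"number"}}}},"gripper":{"type":"number"}},"required":["targets"]}

```bash
ls; mkdir -p pics; python3 - <<'E'
from plant import bot
import cv2
for n in("scene","side"):
    cv2.imwrite(f"pics/{n}0.png",bot.capture(n)); c=bot.get_calibration(n); print(n,c)
o=bot.get_obs();print(o)
E
```

```text
pics
scene {'vfov': 46.36143046994166, 'cx': 318.7388005159055, 'cy': 233.0462956996018, 'eye': array([-237.06567677, -718.12341457, 1190.87759149]), 'rotation': array([-2.39756128,  0.01373922, -0.88771547])}
side {'vfov': 49.16380228843895, 'cx': 318.7201805550446, 'cy': 240.95381739574245, 'eye': array([ -44.2554903 , -877.38971507,  747.45792569]), 'rotation': array([-2.15212023, -0.01891024, -0.62313481])}
{'time': 0.1, 'joint_positions': array([ 9.75025803e-01,  3.42670458e-01,  1.52490142e+00, -1.63891388e-05,
        1.27541106e+00, -1.45976327e-01]), 'dq': array([-0.00018099, -0.00255807, -0.0026399 ,  0.00079153, -0.00288494,
       -0.00093239]), 'tau': array([ 2.07288984e-03, -4.32001269e+01, -2.44696140e+01,  7.20398873e-02,
        5.26024529e-02, -6.43196677e-05]), 'tool_pos': array([228.02974872, 472.49492833, 226.11243341]), 'tcp_rot': array([-3.14021487e+00, -1.86722822e-04,  2.69180311e+00]), 'contact_force': array([-0.28419165, -0.25017388,  0.26080719]), 'moment': array([ 0.04461024, -0.03321074,  0.05876323]), 'finger_force': 0.0, 'grip_width': 91.97921941702266}
```

View pics/scene0.png

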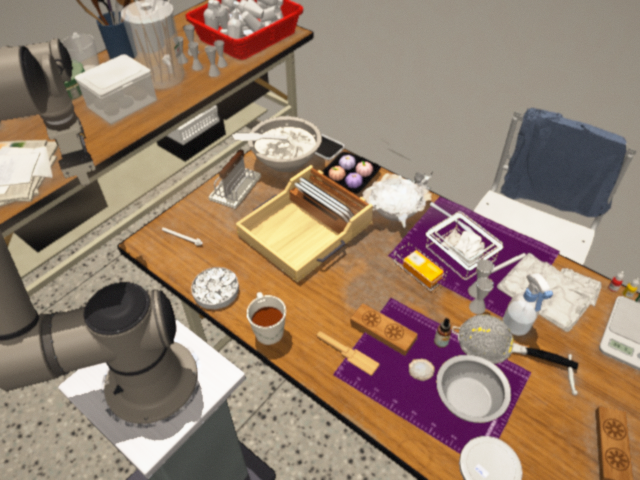

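View pics/side0.png

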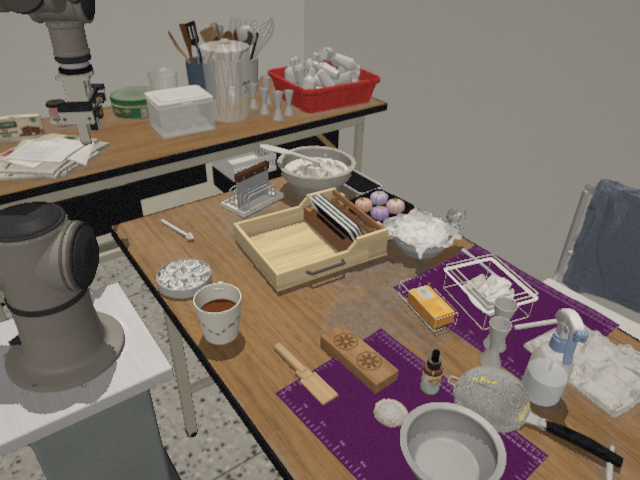

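Scene shows the caddy (about 305,220), plates leaning (330,200), scraper in drainer (235,180), gear tool (183,237), paddle (348,352), mould (383,328), box (423,267) and bottle (443,332). There is no brush.

```bash
cat > h.py <<'E'
import numpy as np, cv2
from plant import bot
from scipy.spatial.transform import Rotation as R
def cam(n,c=None):
    c=c or bot.get_calibration(n)
    f=240/np.tan(np.radians(c["vfov"]/2)); K=np.array([[f,0,c["cx"]],[0,f,c["cy"]],[0,0,1]])
    return K,R.from_euler("xyz",c["rotation"]).as_matrix(),np.array(c["eye"])
def ray(C,u,v,z):
    K,M,e=C; d=M@np.linalg.solve(K,[u,v,1.]); return e+d*(z-e[2])/d[2]
def proj(C,p):
    K,M,e=C; q=K@(M.T@(np.array(p,float)-e)); return q[:2]/q[2]
def tri(obs): # [(C,u,v)..]
    A=np.zeros((3,3));b=np.zeros(3)
    for (K,M,e),u,v in obs:
        d=M@np.linalg.solve(K,[u,v,1.]); d/=np.linalg.norm(d); P=np.eye(3)-np.outer(d,d); A+=P;b+=P@e
    return np.linalg.solve(A,b)
def shot(n,name):
    c=bot.get_calibration(n); im=bot.capture(n); cv2.imwrite(f"pics/{name}.png",im); np.save(f"pics/{name}.npy",c,allow_pickle=True); return im,cam(n,c)
E
python3 - <<'E'
from h import *
S=cam("scene");D=cam("side")
print("base",proj(S,[0,0,0]),proj(D,[0,0,0]), "tcp",proj(S,[228,472.5,226]))
for n,s,d,z in [("gear",(183,237),(178,230),7),("bottle",(443,340),(432,387),1.5),("box",(423,267),(431,306),18),("mould",(383,329),(358,358),25),("paddle",(348,352),(305,373),8)]:
    print(n,ray(S,*s,z).round(),ray(D,*d,z).round())
im=cv2.imread("pics/scene0.png")
cv2.imwrite("pics/c1.png",cv2.resize(im[150:300,200:400],None,fx=4,fy=4,interpolation=cv2.INTER_CUBIC))
E
```

```text
base [151.68410573 378.95228004] [ 67.22233386 349.53447216] tcp [ 83.54564301 172.38533647]
gear [344. 278.   7.] [349. 280.   7.]
bottle [ 515. -477.    2.] [ 518. -475.    1.]
box [ 668. -322.   18.] [ 666. -325.   18.]
mould [ 436. -352.   25.] [ 436. -358.   25.]
paddle [ 340. -318.    8.] [ 343. -319.    8.]
```

View pics/c1.png

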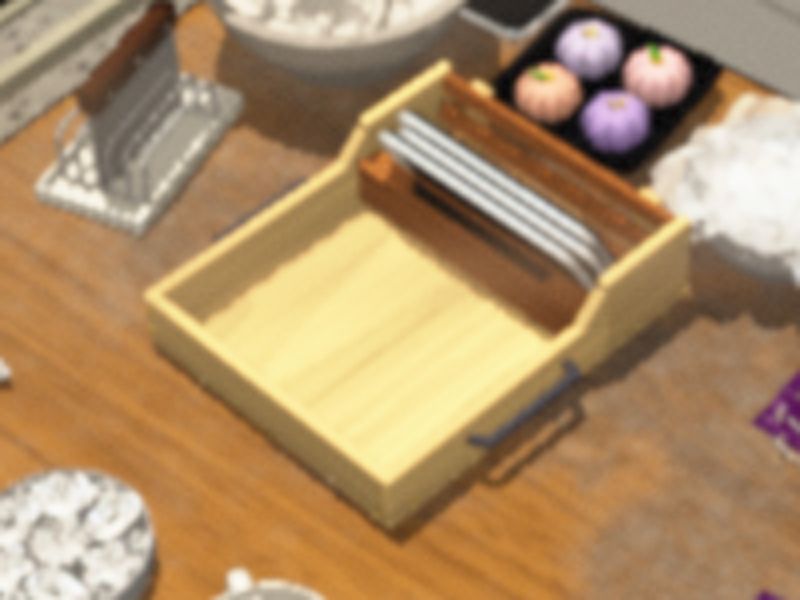

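The crop shows the caddy's front top corners at scene pixels (237,224) and (297,272), the rear cheeks at (312,166) and (372,205), and the scraper handle from (222,177) to (240,153).

```bash
python3 - <<'E'
from h import *
S=cam("scene")
f=lambda x,y:(200+x/4,150+y/4)
fl=ray(S,*f(148,297),50);fr=ray(S,*f(388,488),50);rl=ray(S,*f(447,66),79);rr=ray(S,*f(690,222),79)
print(fl.round(),fr.round(),rl.round(),rr.round(),np.linalg.norm(fl-fr))
yv=fl-fr;print("yaw",np.degrees(np.arctan2(yv[1],yv[0]))-90, [np.degrees(np.arctan2(*(a-b)[1::-1])) for a,b in((rl,fl),(rr,fr))],np.degrees(np.arctan2(*(rl-rr)[1::-1]))-90)
m=(fl+fr)/2;yaw=np.arctan2(yv[1],yv[0])-np.pi/2
o=m+152*np.array([np.cos(yaw),np.sin(yaw),0]);print("origin",o)
print("scraper handle top ends",ray(S,*f(83,92),106+2).round(),ray(S,*f(168,8),108).round())
print("drainer corners",[ray(S,*f(*p),5).round()[:2].tolist() for p in((38,188),(145,228),(242,98))])
Rz=R.from_euler("z",yaw).as_matrix()
for p in((398,112),(380,135)): 
  print("plate corner left", (Rz.T@(ray(S,*f(*p),88)-o*[1,1,0])).round())
for p in((590,285),(598,270),(612,250)): 
  print("plate corner r", (Rz.T@(ray(S,*f(*p),75)-o*[1,1,0])).round())
w,C=shot("wrist","w0")
print(C[2])
E
```

```text
[451. 159.  50.] [426. -86.  50.] [747. 129.  79.] [ 723. -112.   79.] 245.4992157429147
yaw -5.874089650647747 [np.float64(-5.6537841738382415), np.float64(-5.123538886638696)] -5.495138307093441
origin [589.42174016  20.8814386   50.        ]
scraper handle top ends [534. 298. 108.] [641. 317. 108.]
drainer corners [[508.0, 341.0], [528.0, 246.0], [681.0, 289.0]]
plate corner left [ 77. 105.  88.]
plate corner left [50. 97. 88.]
plate corner r [  56. -108.   75.]
plate corner r [  70. -102.   75.]
plate corner r [ 91. -96.  75.]
[155.85910609 507.71051751 384.09229154]
```

View pics/w0.png

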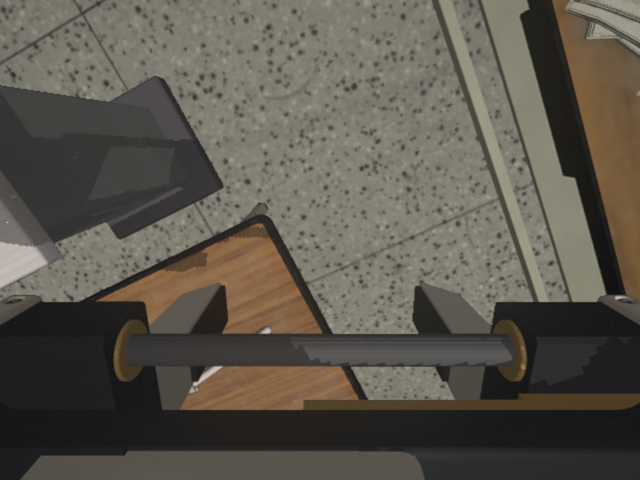

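```bash
cat >> h.py <<'E'
CO=np.array([590.,21.]);CY=-0.098
def c2w(x,y): c,s=np.cos(CY),np.sin(CY); return CO[0]+c*x-s*y, CO[1]+s*x+c*y
def w2c(x,y): c,s=np.cos(CY),np.sin(CY); x-=CO[0];y-=CO[1]; return c*x+s*y, -s*x+c*y
def plan(wps,step=50,pose=None):
    "wps: (x,y,z,yaw[,step]) world; prints rows of jog numbers"
    import json
    o=bot.get_obs(); p=np.array(o["tool_pos"]) if pose is None else np.array(pose[:3],float); a=o["tcp_rot"][2] if pose is None else pose[3]
    rows=[]
    for w in wps:
        t=np.array(w[:3],float); d=w[3]-a
        st=w[4] if len(w)>4 else step
        n=max(1,int(np.ceil(np.linalg.norm(t-p)/st-.01)),int(np.ceil(abs(d)/.1-.01)))
        p0=p.copy();a0=a
        for i in range(1,n+1):
            q=p0+(t-p0)*i/n; s=np.round(np.clip(-(a0+d*i/n-a)/.1,-1,1),2)+0.
            M=R.from_euler("xyz",[np.pi,0,a]).as_matrix()
            x=np.round(M.T@(q-p)/80,2)+0.
            rows.append({"xyz":x.tolist(),"spin":float(s)}); p=p+M@x*80; a-=s*.1
    while len(rows)%10: rows.append({"xyz":[0,0,0],"spin":0})
    for i in range(0,len(rows),10): print(json.dumps(rows[i:i+10]).replace(" ",""))
    return rows
E
python3 - <<'E'
from h import *
plan([(590,21,226,-.098)])
E
```

```text
[{"xyz":[-0.23,-0.11,0.0],"spin":1.0},{"xyz":[-0.25,-0.09,0.0],"spin":0.99},{"xyz":[-0.25,-0.06,0.0],"spin":1.0},{"xyz":[-0.25,-0.04,0.0],"spin":1.0},{"xyz":[-0.26,-0.01,0.0],"spin":0.99},{"xyz":[-0.26,0.01,0.0],"spin":1.0},{"xyz":[-0.25,0.04,0.0],"spin":0.99},{"xyz":[-0.25,0.07,0.0],"spin":1.0},{"xyz":[-0.25,0.09,0.0],"spin":1.0},{"xyz":[-0.23,0.11,0.0],"spin":0.99}]
[{"xyz":[-0.22,0.13,0.0],"spin":1.0},{"xyz":[-0.21,0.16,0.0],"spin":1.0},{"xyz":[-0.18,0.18,0.0],"spin":0.99},{"xyz":[-0.18,0.19,0.0],"spin":1.0},{"xyz":[-0.15,0.21,0.0],"spin":1.0},{"xyz":[-0.12,0.22,0.0],"spin":0.99},{"xyz":[-0.11,0.24,0.0],"spin":1.0},{"xyz":[-0.08,0.24,0.0],"spin":0.99},{"xyz":[-0.06,0.26,0.0],"spin":1.0},{"xyz":[-0.03,0.25,0.0],"spin":1.0}]
[{"xyz":[-0.01,0.26,0.0],"spin":0.99},{"xyz":[0.02,0.26,0.0],"spin":1.0},{"xyz":[0.05,0.25,0.0],"spin":1.0},{"xyz":[0.07,0.25,0.0],"spin":0.99},{"xyz":[0.09,0.24,0.0],"spin":1.0},{"xyz":[0.12,0.23,0.0],"spin":1.0},{"xyz":[0.14,0.22,0.0],"spin":0.99},{"xyz":[0.16,0.2,0.0],"spin":1.0},{"xyz":[0,0,0],"spin":0},{"xyz":[0,0,0],"spin":0}]
```

Call:
{"api": "jog_arm", "payload": {
  "targets": [
    {"xyz": [-0.23,-0.11,0.0],"spin": 1.0},
    {"xyz": [-0.25,-0.09,0.0],"spin": 0.99},
    {"xyz": [-0.25,-0.06,0.0],"spin": 1.0},
    {"xyz": [-0.25,-0.04,0.0],"spin": 1.0},
    {"xyz": [-0.26,-0.01,0.0],"spin": 0.99},
    {"xyz": [-0.26,0.01,0.0],"spin": 1.0},
    {"xyz": [-0.25,0.04,0.0],"spin": 0.99},
    {"xyz": [-0.25,0.07,0.0],"spin": 1.0},
    {"xyz": [-0.25,0.09,0.0],"spin": 1.0},
    {"xyz": [-0.23,0.11,0.0],"spin": 0.99}
  ]
}}

```text
time: 1.4
tool_pos: [357.9, 310.9, 226.5]
tcp_rot: [-3.141, 0.0, 1.692]
contact_force: [0.2, 0.4, 0.5]
grip_width: 91.6
finger_force: 0.0
```

Call:
{"api": "jog_arm", "payload": {
  "targets": [
    {"xyz": [-0.22,0.13,0.0],"spin": 1.0},
    {"xyz": [-0.21,0.16,0.0],"spin": 1.0},
    {"xyz": [-0.18,0.18,0.0],"spin": 0.99},
    {"xyz": [-0.18,0.19,0.0],"spin": 1.0},
    {"xyz": [-0.15,0.21,0.0],"spin": 1.0},
    {"xyz": [-0.12,0.22,0.0],"spin": 0.99},
    {"xyz": [-0.11,0.24,0.0],"spin": 1.0},
    {"xyz": [-0.08,0.24,0.0],"spin": 0.99},
    {"xyz": [-0.06,0.26,0.0],"spin": 1.0},
    {"xyz": [-0.03,0.25,0.0],"spin": 1.0}
  ]
}}

```text
time: 2.65
tool_pos: [486.9, 149.8, 226.5]
tcp_rot: [-3.141, 0.0, 0.695]
contact_force: [-0.4, 0.0, 0.1]
grip_width: 91.7
finger_force: 0.0
```

Call:
{"api": "jog_arm", "payload": {
  "targets": [
    {"xyz": [-0.01,0.26,0.0],"spin": 0.99},
    {"xyz": [0.02,0.26,0.0],"spin": 1.0},
    {"xyz": [0.05,0.25,0.0],"spin": 1.0},
    {"xyz": [0.07,0.25,0.0],"spin": 0.99},
    {"xyz": [0.09,0.24,0.0],"spin": 1.0},
    {"xyz": [0.12,0.23,0.0],"spin": 1.0},
    {"xyz": [0.14,0.22,0.0],"spin": 0.99},
    {"xyz": [0.16,0.2,0.0],"spin": 1.0},
    {"xyz": [0,0,0],"spin": 0},
    {"xyz": [0,0,0],"spin": 0}
  ]
}}

```text
time: 3.9
tool_pos: [589.4, 21.7, 226.4]
tcp_rot: [-3.141, 0.001, -0.096]
contact_force: [0.3, -0.8, -0.4]
grip_width: 91.6
finger_force: 0.0
```

```bash
python3 - <<'E'
from h import *
o=bot.get_obs();print(o["tool_pos"],o["tcp_rot"],o["joint_positions"],o["time"])
im,C=shot("wrist","w1");print(C, proj(C,[*c2w(59,0),48]))
E
```

```text
[589.35096348  21.70925788 226.40791868] [-3.14121284e+00  9.95856622e-04 -9.62022608e-02] [-9.33003187e-02  4.62644662e-01  1.33698582e+00  3.92850160e-04
  1.34295694e+00  1.57360953e+00] 3.9
(array([[354.43017516,   0.        , 319.73286322],
       [  0.        , 354.43017516, 242.28695969],
       [  0.        ,   0.        ,   1.        ]]), array([[-9.50337035e-02, -9.50740832e-01, -2.95060105e-01],
       [-9.95473846e-01,  9.09555789e-02,  2.75482297e-02],
       [ 6.46135812e-04,  2.96342627e-01, -9.55081478e-01]]), array([668.33386485,  14.36426056, 384.29797948])) [320.58683871 154.56893792]
```

View pics/w1.png

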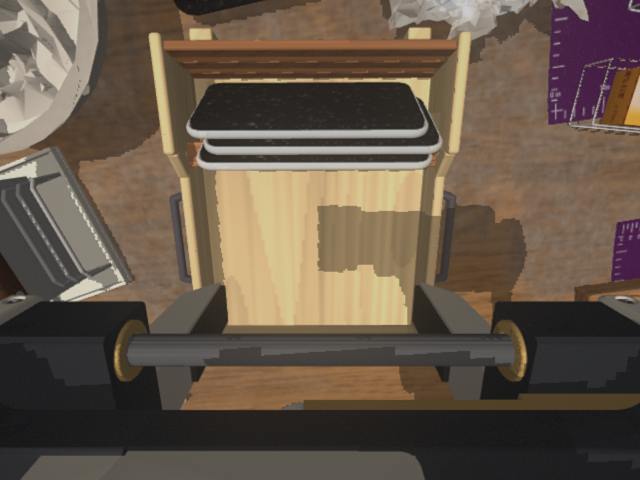

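Wrist view shows the plates leaning on the rail (front edges at rows 135, 150 and 165, columns 190–440), left and right cheek tops at columns 152/163 and 457/470, and the backrest top at row about 45.

```bash
python3 - <<'E'
from h import *
C=cam("wrist",np.load("pics/w1.npy",allow_pickle=True).item())
for n,p,z in [("chkL rear",(151,35),78),("chkR rear",(470,35),78),("chkL frnt inner",(176,152),78),("chkR front inner",(446,152),78),("p0L",(189,128),90),("p0R",(427,128),90),("p1R",(441,145),90),("p2L",(199,162),90),("p2R",(432,160),90),("p1L",(203,148),90)]:
    q=ray(C,*p,z);print(n,np.round(w2c(q[0],q[1])))
w=ray(C,151,35,78)-ray(C,470,35,78);print(np.arctan2(w[1],w[0])-np.pi/2)
# drainer corner etc
a=[c2w(-20,0)+(60,-.098),c2w(30,0)+(60,-.098,20),c2w(60,0)+(60,-.098,6)]
plan(a)
E
```

```text
chkL rear [149. 130.]
chkR rear [ 150. -114.]
chkL frnt inner [ 63. 121.]
chkR front inner [  63. -105.]
p0L [ 82. 104.]
p0R [ 82. -84.]
p1R [ 69. -96.]
p2L [55. 99.]
p2R [ 57. -90.]
p1L [66. 95.]
-0.09502719770446078
[{"xyz":[-0.06,0.0,0.52],"spin":0.0},{"xyz":[-0.06,0.0,0.52],"spin":0.01},{"xyz":[-0.06,0.01,0.52],"spin":0.0},{"xyz":[-0.06,0.0,0.52],"spin":0.01},{"xyz":[0.21,0.0,0.0],"spin":0.0},{"xyz":[0.21,0.0,0.0],"spin":0.0},{"xyz":[0.2,0.0,0.0],"spin":0.0},{"xyz":[0.06,0.0,0.0],"spin":0.0},{"xyz":[0.07,0.0,0.0],"spin":0.0},{"xyz":[0.06,0.0,0.0],"spin":0.0}]
[{"xyz":[0.06,0.0,0.0],"spin":0.0},{"xyz":[0.07,0.0,0.0],"spin":0.0},{"xyz":[0.06,0.0,0.0],"spin":0.0},{"xyz":[0,0,0],"spin":0},{"xyz":[0,0,0],"spin":0},{"xyz":[0,0,0],"spin":0},{"xyz":[0,0,0],"spin":0},{"xyz":[0,0,0],"spin":0},{"xyz":[0,0,0],"spin":0},{"xyz":[0,0,0],"spin":0}]
```

```bash
python3 - <<'E'
from h import *
im=cv2.imread("pics/w1.png");hsv=cv2.cvtColor(im,cv2.COLOR_BGR2HSV)
m=((hsv[...,2]>120)&(hsv[...,1]>60)&(hsv[...,1]<170)&(hsv[...,0]>13)&(hsv[...,0]<32)).astype(np.uint8)
C=cam("wrist",np.load("pics/w1.npy",allow_pickle=True).item())
for v in(40,60,80,100,120,140,180,200,220,240,260,280):
    r=np.flatnonzero(np.diff(np.r_[0,m[v,130:490],0]))+130
    r=r.reshape(-1,2); r=r[r[:,1]-r[:,0]>4]
    z=78 if v<150 else 50
    print(v,r.tolist(),[np.round(w2c(*ray(C,u,v,z)[:2])).tolist() for u in (r[0,0],r[-1,1])])
E
```

```text
40 [[149, 161], [190, 198], [457, 471]] [[146.0, 132.0], [147.0, -115.0]]
60 [[151, 164], [456, 469]] [[132.0, 133.0], [133.0, -115.0]]
80 [[154, 166], [194, 212], [213, 431], [454, 478]] [[118.0, 132.0], [119.0, -124.0]]
100 [[157, 168], [422, 430], [452, 478]] [[103.0, 132.0], [104.0, -126.0]]
120 [[159, 171], [450, 463]] [[88.0, 132.0], [89.0, -116.0]]
140 [[146, 154], [161, 173], [448, 461], [474, 485]] [[72.0, 145.0], [73.0, -136.0]]
180 [[130, 135], [137, 147], [164, 190], [204, 424], [434, 453], [458, 466], [472, 490]] [[35.0, 178.0], [36.0, -159.0]]
200 [[142, 150], [154, 161], [182, 192], [206, 422], [432, 445], [457, 478], [479, 490]] [[17.0, 170.0], [17.0, -162.0]]
220 [[130, 138], [147, 152], [156, 162], [164, 170], [184, 195], [208, 419], [432, 440]] [[-3.0, 184.0], [-2.0, -116.0]]
240 [[130, 135], [142, 149], [163, 169], [184, 197], [210, 417], [430, 438]] [[-23.0, 187.0], [-22.0, -116.0]]
260 [[130, 137], [138, 156], [162, 171], [187, 199], [212, 416], [428, 436]] [[-44.0, 191.0], [-43.0, -116.0]]
280 [[138, 143], [163, 179], [192, 201], [214, 414], [426, 434]] [[-66.0, 186.0], [-65.0, -116.0]]
```

```bash
sed -i 's/^CO=.*;CY=/CO=np.array([591.,28.]);CY=/' h.py; python3 - <<'E'
from h import *
a=[c2w(-20,0)+(62,-.098),c2w(30,0)+(62,-.098,25),c2w(60,0)+(62,-.098,6),c2w(85,0)+(62,-.098,4)]
plan(a)
E
```

```text
[{"xyz":[-0.06,-0.02,0.51],"spin":0.0},{"xyz":[-0.06,-0.02,0.52],"spin":0.01},{"xyz":[-0.06,-0.02,0.51],"spin":0.0},{"xyz":[-0.06,-0.02,0.52],"spin":0.01},{"xyz":[0.21,0.0,0.0],"spin":0.0},{"xyz":[0.21,0.0,0.0],"spin":0.0},{"xyz":[0.21,0.0,0.0],"spin":0.0},{"xyz":[0.07,0.0,0.0],"spin":0.0},{"xyz":[0.08,0.0,0.0],"spin":0.0},{"xyz":[0.07,0.0,0.0],"spin":0.0}]
[{"xyz":[0.08,0.0,0.0],"spin":0.0},{"xyz":[0.07,0.0,0.0],"spin":0.0},{"xyz":[0.05,0.0,0.0],"spin":0.0},{"xyz":[0.04,0.0,0.0],"spin":0.0},{"xyz":[0.05,0.0,0.0],"spin":0.0},{"xyz":[0.04,0.0,0.0],"spin":0.0},{"xyz":[0.05,0.0,0.0],"spin":0.0},{"xyz":[0.04,0.0,0.0],"spin":0.0},{"xyz":[0.05,0.0,0.0],"spin":0.0},{"xyz":[0,0,0],"spin":0}]
```

Call:
{"api": "jog_arm", "payload": {
  "targets": [
    {"xyz": [-0.06,-0.02,0.51],"spin": 0.0},
    {"xyz": [-0.06,-0.02,0.52],"spin": 0.01},
    {"xyz": [-0.06,-0.02,0.51],"spin": 0.0},
    {"xyz": [-0.06,-0.02,0.52],"spin": 0.01},
    {"xyz": [0.21,0.0,0.0],"spin": 0.0},
    {"xyz": [0.21,0.0,0.0],"spin": 0.0},
    {"xyz": [0.21,0.0,0.0],"spin": 0.0},
    {"xyz": [0.07,0.0,0.0],"spin": 0.0},
    {"xyz": [0.08,0.0,0.0],"spin": 0.0},
    {"xyz": [0.07,0.0,0.0],"spin": 0.0}
  ]
}}

```text
time: 5.2
tool_pos: [638.9, 22.9, 62.0]
tcp_rot: [-3.141, 0.0, -0.1]
contact_force: [-0.4, 0.0, 0.3]
grip_width: 91.7
finger_force: 0.4
```

Call:
{"api": "jog_arm", "payload": {
  "targets": [
    {"xyz": [0.08,0.0,0.0],"spin": 0.0},
    {"xyz": [0.07,0.0,0.0],"spin": 0.0},
    {"xyz": [0.05,0.0,0.0],"spin": 0.0},
    {"xyz": [0.04,0.0,0.0],"spin": 0.0},
    {"xyz": [0.05,0.0,0.0],"spin": 0.0},
    {"xyz": [0.04,0.0,0.0],"spin": 0.0},
    {"xyz": [0.05,0.0,0.0],"spin": 0.0},
    {"xyz": [0.04,0.0,0.0],"spin": 0.0},
    {"xyz": [0.05,0.0,0.0],"spin": 0.0},
    {"xyz": [0,0,0],"spin": 0}
  ]
}}

```text
time: 6.45
tool_pos: [676.8, 18.9, 61.9]
tcp_rot: [-3.142, -0.0, -0.1]
contact_force: [-0.1, -0.3, 0.6]
grip_width: 92.1
finger_force: 0.0
```

Call:
{"api": "jog_arm", "payload": {
  "targets": [
    {"xyz": [0.03,0.0,0.0],"spin": 0.0},
    {"xyz": [0.03,0.0,0.0],"spin": 0.0},
    {"xyz": [0.02,0.0,0.0],"spin": 0.0},
    {"xyz": [0.02,0.0,0.0],"spin": 0.0},
    {"xyz": [0,0,0],"spin": 0},
    {"xyz": [0,0,0],"spin": 0},
    {"xyz": [0,0,0],"spin": 0},
    {"xyz": [0,0,0],"spin": 0},
    {"xyz": [0,0,0],"spin": 0},
    {"xyz": [0,0,0],"spin": 0}
  ]
}}

```text
time: 7.7
tool_pos: [684.2, 18.1, 61.8]
tcp_rot: [-3.142, 0.001, -0.1]
contact_force: [-5.2, 0.1, 0.6]
grip_width: 92.1
finger_force: 2.6
```

```bash
python3 - <<'E'
from h import *
o=bot.get_obs();print(w2c(*o["tool_pos"][:2]),o["tool_pos"][2],o["contact_force"])
im,C=shot("wrist","w2")
E
```

```text
(np.float64(93.67858617688387), np.float64(-0.6895789683436746)) 61.76540723386526 [-5.1604459   0.12003471  0.6116642 ]
```

View pics/w2.png

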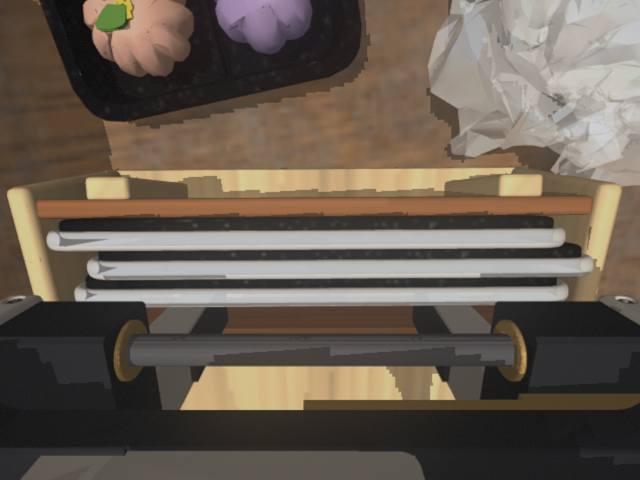

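Wrist view shows all three plates upright against the backrest. Left ends are at columns 47, 88 and 76 and right ends at 565, 594 and 568, so they are uneven by about 15 mm.

```bash
python3 - <<'E'
from h import *
C=cam("wrist",np.load("pics/w2.npy",allow_pickle=True).item())
for n,(a,b,v),z in (("rear",(47,566,238),100),("mid",(88,595,266),99),("front",(76,569,292),97)):
    print(n,np.round([w2c(*ray(C,u,v,z)[:2]) for u in(a,b)],1).tolist())
print("cheek",np.round([w2c(*ray(C,u,195,78)[:2]) for u in(8,35,592,620)],1).tolist())
# end push: tool y along caddy x: yaw = CY+pi/2 or -pi/2 (camera side +x tool)
y=-.098+np.pi/2
plan([c2w(60,0)+(62,-.098),c2w(60,0)+(130,-.098),c2w(105,140)+(130,y-np.pi)])
E
```

```text
rear [[137.6, 95.4], [137.3, -87.4]]
mid [[126.7, 83.7], [126.4, -100.9]]
front [[115.4, 91.7], [115.1, -95.1]]
cheek [[149.1, 124.5], [149.1, 113.7], [148.8, -110.2], [148.8, -121.4]]
[{"xyz":[-0.42,-0.01,0.0],"spin":-0.02},{"xyz":[0.0,0.0,-0.43],"spin":0.0},{"xyz":[0.0,0.0,-0.42],"spin":0.0},{"xyz":[0.04,-0.11,0.0],"spin":0.98},{"xyz":[0.02,-0.11,0.0],"spin":0.98},{"xyz":[0.01,-0.11,0.0],"spin":0.98},{"xyz":[0.0,-0.12,0.0],"spin":0.99},{"xyz":[-0.01,-0.11,0.0],"spin":0.98},{"xyz":[-0.02,-0.12,0.0],"spin":0.98},{"xyz":[-0.03,-0.11,0.0],"spin":0.98}]
[{"xyz":[-0.04,-0.11,0.0],"spin":0.98},{"xyz":[-0.05,-0.1,0.0],"spin":0.98},{"xyz":[-0.06,-0.09,0.0],"spin":0.99},{"xyz":[-0.08,-0.09,0.0],"spin":0.98},{"xyz":[-0.08,-0.09,0.0],"spin":0.98},{"xyz":[-0.08,-0.07,0.0],"spin":0.98},{"xyz":[-0.1,-0.07,0.0],"spin":0.98},{"xyz":[-0.1,-0.05,0.0],"spin":0.98},{"xyz":[-0.1,-0.05,0.0],"spin":0.99},{"xyz":[0,0,0],"spin":0}]
```

```bash
python3 - <<'E'
from h import *
y=-.098+np.pi/2
plan([c2w(60,0)+(62,-.098),c2w(60,0)+(130,-.098),c2w(124,-135)+(130,y),c2w(124,-128)+(84,y),c2w(124,-118)+(84,y),c2w(124,-102)+(84,y,4)])
E
```

```text
[{"xyz":[-0.42,-0.01,0.0],"spin":-0.02},{"xyz":[0.0,0.0,-0.43],"spin":0.0},{"xyz":[0.0,0.0,-0.42],"spin":0.0},{"xyz":[0.05,0.11,0.0],"spin":-0.98},{"xyz":[0.04,0.11,0.0],"spin":-0.98},{"xyz":[0.03,0.11,0.0],"spin":-0.99},{"xyz":[0.02,0.11,0.0],"spin":-0.98},{"xyz":[0.0,0.12,0.0],"spin":-0.98},{"xyz":[0.0,0.12,0.0],"spin":-0.98},{"xyz":[-0.02,0.11,0.0],"spin":-0.98}]
[{"xyz":[-0.03,0.12,0.0],"spin":-0.98},{"xyz":[-0.04,0.11,0.0],"spin":-0.99},{"xyz":[-0.05,0.1,0.0],"spin":-0.98},{"xyz":[-0.06,0.1,0.0],"spin":-0.98},{"xyz":[-0.07,0.1,0.0],"spin":-0.98},{"xyz":[-0.08,0.08,0.0],"spin":-0.98},{"xyz":[-0.08,0.08,0.0],"spin":-0.99},{"xyz":[-0.1,0.07,0.0],"spin":-0.98},{"xyz":[-0.1,0.06,0.0],"spin":-0.98},{"xyz":[0.09,0.0,0.57],"spin":0.0}]
[{"xyz":[0.13,0.0,0.0],"spin":0.0},{"xyz":[0.05,0.0,0.0],"spin":0.0},{"xyz":[0.05,0.0,0.0],"spin":0.0},{"xyz":[0.05,0.0,0.0],"spin":0.0},{"xyz":[0.05,0.0,0.0],"spin":0.0},{"xyz":[0,0,0],"spin":0},{"xyz":[0,0,0],"spin":0},{"xyz":[0,0,0],"spin":0},{"xyz":[0,0,0],"spin":0},{"xyz":[0,0,0],"spin":0}]
```

Call:
{"api": "jog_arm", "payload": {
  "targets": [
    {"xyz": [-0.42,-0.01,0.0],"spin": -0.02},
    {"xyz": [0.0,0.0,-0.43],"spin": 0.0},
    {"xyz": [0.0,0.0,-0.42],"spin": 0.0},
    {"xyz": [0.05,0.11,0.0],"spin": -0.98},
    {"xyz": [0.04,0.11,0.0],"spin": -0.98},
    {"xyz": [0.03,0.11,0.0],"spin": -0.99},
    {"xyz": [0.02,0.11,0.0],"spin": -0.98},
    {"xyz": [0.0,0.12,0.0],"spin": -0.98},
    {"xyz": [0.0,0.12,0.0],"spin": -0.98},
    {"xyz": [-0.02,0.11,0.0],"spin": -0.98}
  ]
}}

```text
time: 9.0
tool_pos: [674.7, -39.8, 130.5]
tcp_rot: [3.139, -0.003, 0.591]
contact_force: [-0.0, 0.5, 0.1]
grip_width: 92.0
finger_force: 0.0
```

Call:
{"api": "jog_arm", "payload": {
  "targets": [
    {"xyz": [-0.03,0.12,0.0],"spin": -0.98},
    {"xyz": [-0.04,0.11,0.0],"spin": -0.99},
    {"xyz": [-0.05,0.1,0.0],"spin": -0.98},
    {"xyz": [-0.06,0.1,0.0],"spin": -0.98},
    {"xyz": [-0.07,0.1,0.0],"spin": -0.98},
    {"xyz": [-0.08,0.08,0.0],"spin": -0.98},
    {"xyz": [-0.08,0.08,0.0],"spin": -0.99},
    {"xyz": [-0.1,0.07,0.0],"spin": -0.98},
    {"xyz": [-0.1,0.06,0.0],"spin": -0.98},
    {"xyz": [0,0,0],"spin": 0}
  ],
  "gripper": 0
}}

```text
time: 10.25
tool_pos: [702.5, -119.7, 130.2]
tcp_rot: [3.139, 0.0, 1.471]
contact_force: [-0.0, -0.7, -0.6]
grip_width: 1.0
finger_force: 0.0
```

Call:
{"api": "jog_arm", "payload": {
  "targets": [
    {"xyz": [0.09,0,0.57],"spin": 0},
    {"xyz": [0.13,0.0,0.0],"spin": 0.0},
    {"xyz": [0.05,0.0,0.0],"spin": 0.0},
    {"xyz": [0.05,0.0,0.0],"spin": 0.0},
    {"xyz": [0.05,0.0,0.0],"spin": 0.0},
    {"xyz": [0.05,0.0,0.0],"spin": 0.0},
    {"xyz": [0,0,0],"spin": 0},
    {"xyz": [0,0,0],"spin": 0},
    {"xyz": [0,0,0],"spin": 0},
    {"xyz": [0,0,0],"spin": 0}
  ]
}}

```text
time: 11.5
tool_pos: [704.6, -85.1, 84.0]
tcp_rot: [-3.141, -0.0, 1.473]
contact_force: [1.1, -0.6, 0.3]
grip_width: 0.1
finger_force: 0.3
```

```bash
python3 - <<'E'
from h import *
o=bot.get_obs();print(w2c(*o["tool_pos"][:2]),o["tool_pos"][2],o["tcp_rot"],o["contact_force"],o["joint_positions"])
im,C=shot("wrist","w3")
E
```

```text
(np.float64(124.08477815822476), np.float64(-101.46817373808054)) 84.04278452610478 [-3.14109921e+00 -4.18234149e-04  1.47274679e+00] [ 1.13982433 -0.61238023  0.31391078] [-2.28253605e-01  8.03268156e-01  1.11288286e+00  3.72555761e-04
  1.22598523e+00 -1.30330194e-01]
```

View pics/w3.png

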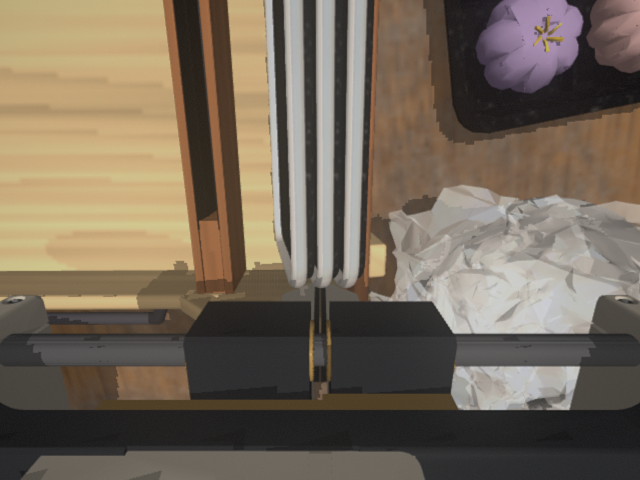

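Ends are even at row about 285. The slot's right end appears at about (209,213).

```bash
python3 - <<'E'
from h import *
C=cam("wrist",np.load("pics/w3.npy",allow_pickle=True).item())
im=cv2.imread("pics/w3.png")
for v in(40,120,190): print(v,[(u,im[v,u].tolist()) for u in range(160,250,6)])
print(im[195:300:6,208].tolist())
for p in((209,213),(200,213),(218,213),(195,290),(240,290)): print(p,np.round(w2c(*ray(C,*p,48)[:2]),1))
print([np.round(proj(C,[*c2w(x,-40),48])) for x in(48,53.5,55.5,62.5,64.5,70)],[np.round(proj(C,[*c2w(59,y),48])) for y in(-70,-115)])
E
```

```text
40 [(160, [125, 172, 202]), (166, [125, 172, 201]), (172, [69, 103, 154]), (178, [32, 37, 43]), (184, [28, 34, 39]), (190, [26, 32, 38]), (196, [26, 33, 39]), (202, [60, 76, 103]), (208, [69, 104, 155]), (214, [37, 52, 72]), (220, [38, 54, 74]), (226, [40, 55, 74]), (232, [122, 167, 199]), (238, [122, 167, 197]), (244, [121, 165, 195])]
120 [(160, [119, 163, 193]), (166, [120, 164, 194]), (172, [118, 162, 192]), (178, [67, 102, 152]), (184, [68, 103, 153]), (190, [34, 41, 47]), (196, [30, 37, 44]), (202, [30, 37, 44]), (208, [43, 49, 54]), (214, [69, 104, 154]), (220, [41, 56, 75]), (226, [40, 57, 76]), (232, [40, 57, 76]), (238, [116, 159, 189]), (244, [115, 158, 187])]
190 [(160, [132, 182, 209]), (166, [134, 183, 209]), (172, [131, 181, 208]), (178, [131, 182, 209]), (184, [131, 181, 207]), (190, [69, 102, 150]), (196, [32, 42, 49]), (202, [31, 42, 49]), (208, [31, 40, 48]), (214, [35, 42, 49]), (220, [69, 101, 151]), (226, [42, 58, 79]), (232, [41, 57, 77]), (238, [43, 60, 79]), (244, [134, 186, 208])]
[[32, 42, 51], [35, 44, 51], [33, 44, 51], [33, 44, 51], [48, 68, 93], [69, 105, 154], [69, 104, 153], [70, 104, 154], [67, 102, 151], [68, 102, 150], [66, 101, 150], [67, 101, 149], [68, 103, 152], [68, 103, 153], [65, 97, 145], [48, 71, 102], [48, 71, 103], [64, 85, 101]]
(209, 213) [ 61.4 -64.3]
(200, 213) [ 56.4 -64.3]
(218, 213) [ 66.4 -64.3]
(195, 290) [  48.7 -111.3]
(240, 290) [  75.7 -111.2]
[array([180., 169.]), array([190., 169.]), array([194., 169.]), array([207., 169.]), array([211., 169.]), array([221., 169.])] [array([206., 223.]), array([213., 296.])]
```

```bash
python3 - <<'E'
from h import *
C=cam("wrist",np.load("pics/w3.npy",allow_pickle=True).item())
im=cv2.imread("pics/w3.png");P=[]
for v in range(10,212,10):
    d=np.flatnonzero(im[v,165:225].max(1)<60)+165; d=d[(im[v,d].astype(int).ptp(1) if hasattr(im,'ptp') else np.ptp(im[v,d].astype(int),axis=1))<25]
    P.append([*ray(C,(d.min()+d.max())/2,v,48)[:2],*w2c(*ray(C,(d.min()+d.max())/2,v,48)[:2]),d.max()-d.min()])
P=np.array(P);k=np.polyfit(P[:,0],P[:,1],1);print(P[::4].round(1),"yaw",np.arctan(1/-k[0]) , np.polyfit(P[:,3],P[:,2],1))
plan([c2w(124,-118)+(84,1.473),c2w(124,-118)+(230,1.473),(535,295,230,.22)],step=55)
E
```

```text
[[653.3  56.6  59.2  34.5  23. ]
 [651.9  39.5  59.5  17.4  22. ]
 [650.2  21.4  59.6  -0.7  22. ]
 [648.7   2.2  59.9 -20.   21. ]
 [646.5 -18.3  59.8 -40.6  20. ]
 [644.5 -40.1  59.9 -62.6  18. ]] yaw -0.09007199123037615 [-8.09106817e-03  5.96382982e+01]
[{"xyz":[-0.21,0.0,0.0],"spin":0.0},{"xyz":[0.0,0.0,-0.61],"spin":0.0},{"xyz":[0.0,0.0,-0.61],"spin":0.0},{"xyz":[0.0,0.0,-0.6],"spin":0.0},{"xyz":[0.36,-0.2,0.0],"spin":0.96},{"xyz":[0.35,-0.23,0.0],"spin":0.97},{"xyz":[0.32,-0.26,0.0],"spin":0.96},{"xyz":[0.29,-0.3,0.0],"spin":0.96},{"xyz":[0.26,-0.32,0.0],"spin":0.97},{"xyz":[0.23,-0.34,0.0],"spin":0.96}]
[{"xyz":[0.2,-0.37,0.0],"spin":0.97},{"xyz":[0.16,-0.38,0.0],"spin":0.96},{"xyz":[0.12,-0.39,0.0],"spin":0.96},{"xyz":[0.09,-0.41,0.0],"spin":0.97},{"xyz":[0.04,-0.41,0.0],"spin":0.96},{"xyz":[0.01,-0.42,0.0],"spin":0.96},{"xyz":[-0.04,-0.41,0.0],"spin":0.97},{"xyz":[0,0,0],"spin":0},{"xyz":[0,0,0],"spin":0},{"xyz":[0,0,0],"spin":0}]
```

Call:
{"api": "jog_arm", "payload": {
  "targets": [
    {"xyz": [-0.21,0.0,0.0],"spin": 0.0},
    {"xyz": [0.0,0.0,-0.61],"spin": 0.0},
    {"xyz": [0.0,0.0,-0.61],"spin": 0.0},
    {"xyz": [0.0,0.0,-0.6],"spin": 0.0},
    {"xyz": [0.36,-0.2,0.0],"spin": 0.96},
    {"xyz": [0.35,-0.23,0.0],"spin": 0.97},
    {"xyz": [0.32,-0.26,0.0],"spin": 0.96},
    {"xyz": [0.29,-0.3,0.0],"spin": 0.96},
    {"xyz": [0.26,-0.32,0.0],"spin": 0.97},
    {"xyz": [0.23,-0.34,0.0],"spin": 0.96}
  ]
}}

```text
time: 12.8
tool_pos: [625.1, 80.8, 229.9]
tcp_rot: [-3.141, 0.0, 0.891]
contact_force: [-0.2, -0.4, 0.3]
grip_width: 0.3
finger_force: 0.0
```

Call:
{"api": "jog_arm", "payload": {
  "targets": [
    {"xyz": [0.2,-0.37,0.0],"spin": 0.97},
    {"xyz": [0.16,-0.38,0.0],"spin": 0.96},
    {"xyz": [0.12,-0.39,0.0],"spin": 0.96},
    {"xyz": [0.09,-0.41,0.0],"spin": 0.97},
    {"xyz": [0.04,-0.41,0.0],"spin": 0.96},
    {"xyz": [0.01,-0.42,0.0],"spin": 0.96},
    {"xyz": [-0.04,-0.41,0.0],"spin": 0.97},
    {"xyz": [0,0,0],"spin": 0},
    {"xyz": [0,0,0],"spin": 0},
    {"xyz": [0,0,0],"spin": 0}
  ],
  "gripper": 60
}}

```text
time: 14.05
tool_pos: [535.5, 293.6, 229.9]
tcp_rot: [3.141, -0.0, 0.219]
contact_force: [-0.1, -0.7, 0.1]
grip_width: 54.9
finger_force: 0.0
```

```bash
sed -i 's/^CO=.*;CY=-0.098/CO=np.array([591.8,29.3]);CY=-0.091/' h.py; python3 - <<'E'
from h import *
o=bot.get_obs();print(o["tool_pos"],o["tcp_rot"])
im,C=shot("wrist","w4")
hsv=cv2.cvtColor(im,cv2.COLOR_BGR2HSV)
m=((hsv[...,1]>90)&(hsv[...,2]<140)&((hsv[...,0]<14))).astype(np.uint8)
m=cv2.morphologyEx(m,cv2.MORPH_OPEN,np.ones((3,3)))
for c in cv2.findContours(m[:300],0,2)[0]:
    if cv2.contourArea(c)>800: print(cv2.minAreaRect(c),cv2.contourArea(c))
E
```

```text
[535.52969607 293.56627346 229.90439131] [ 3.14136024e+00 -1.70405020e-05  2.18887928e-01]
((310.4621887207031, 162.65899658203125), (139.218994140625, 22.52781867980957), 87.4266357421875) 2804.0
```

View pics/w4.png

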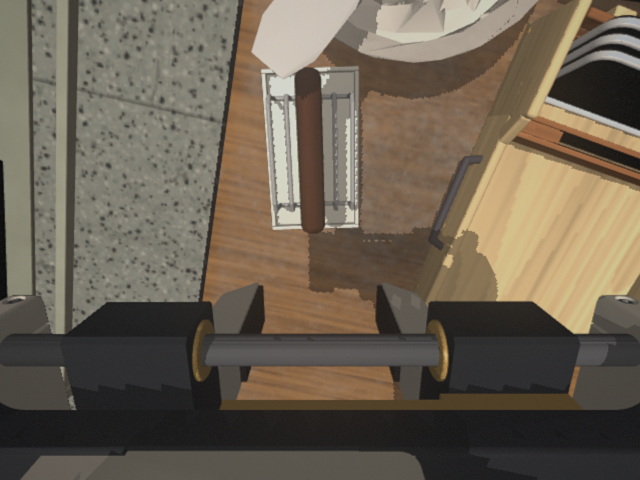

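The scraper handle runs from (308,70) to (313,232).

```bash
python3 - <<'E'
from h import *
im=cv2.imread("pics/w4.png");C=cam("wrist",np.load("pics/w4.npy",allow_pickle=True).item())
hsv=cv2.cvtColor(im,cv2.COLOR_BGR2HSV)
L=[]
for v in (80,90,100,120,140,160,180,200,220):
    u=np.flatnonzero((hsv[v,290:330,1]>80)&(hsv[v,290:330,2]<110))+290
    L.append((v,u.min(),u.max()))
print(L)
a=[ray(C,(l[1]+l[2])/2,l[0],104) for l in L]
k=np.polyfit([p[0] for p in a],[p[1] for p in a],1);yaw=np.arctan(k[0])
e=[ray(C,308,67,104),ray(C,313,234,104)];mid=(e[0]+e[1])/2
print(yaw,mid,np.linalg.norm(e[0]-e[1]), np.polyval(k,mid[0]))
y=np.polyval(k,mid[0])
plan([(mid[0],y,150,yaw),(mid[0],y,81,yaw)])
E
```

```text
Traceback (most recent call last):
ValueError: zero-size array to reduction operation minimum which has no identity
```

```bash
python3 - <<'E'
from h import *
im=cv2.imread("pics/w4.png");C=cam("wrist",np.load("pics/w4.npy",allow_pickle=True).item())
print(im[140,290:330:4].tolist())
L=[]
for v in (90,100,120,140,160,180,200,220):
    r=im[v,290:330].astype(int); u=np.flatnonzero((r[:,2]<95)&(r[:,2]>r[:,0]*1.35))+290
    L.append((v,u.min(),u.max()))
print(L)
a=[ray(C,(l[1]+l[2])/2,l[0],104) for l in L]
k=np.polyfit([p[0] for p in a],[p[1] for p in a],1);yaw=np.arctan(k[0])
e=[ray(C,308,67,104),ray(C,313,234,104)];mid=(e[0]+e[1])/2
print(yaw,mid,np.linalg.norm(e[0]-e[1]), np.polyval(k,mid[0]))
y=np.polyval(k,mid[0])
plan([(mid[0],y,150,yaw),(mid[0],y,81,yaw)])
E
```

```text
[[152, 162, 162], [200, 214, 213], [51, 59, 76], [52, 65, 89], [53, 67, 96], [52, 65, 92], [50, 62, 85], [48, 59, 77], [59, 67, 76], [123, 134, 141]]
[(90, np.int64(297), np.int64(319)), (100, np.int64(296), np.int64(320)), (120, np.int64(297), np.int64(321)), (140, np.int64(298), np.int64(321)), (160, np.int64(299), np.int64(322)), (180, np.int64(300), np.int64(322)), (200, np.int64(301), np.int64(323)), (220, np.int64(302), np.int64(323))]
0.2494406923510566 [594.23068385 314.16078415 104.        ] 126.22301727808909 314.5051103579964
[{"xyz":[0.26,-0.03,0.33],"spin":-0.1},{"xyz":[0.26,-0.03,0.34],"spin":-0.1},{"xyz":[0.25,-0.03,0.33],"spin":-0.11},{"xyz":[0.0,0.0,0.43],"spin":0.0},{"xyz":[0.0,0.0,0.43],"spin":0.0},{"xyz":[0,0,0],"spin":0},{"xyz":[0,0,0],"spin":0},{"xyz":[0,0,0],"spin":0},{"xyz":[0,0,0],"spin":0},{"xyz":[0,0,0],"spin":0}]
```

Call:
{"api": "jog_arm", "payload": {
  "targets": [
    {"xyz": [0.26,-0.03,0.33],"spin": -0.1},
    {"xyz": [0.26,-0.03,0.34],"spin": -0.1},
    {"xyz": [0.25,-0.03,0.33],"spin": -0.11},
    {"xyz": [0.0,0.0,0.43],"spin": 0.0},
    {"xyz": [0.0,0.0,0.43],"spin": 0.0},
    {"xyz": [0,0,0],"spin": 0},
    {"xyz": [0,0,0],"spin": 0},
    {"xyz": [0,0,0],"spin": 0},
    {"xyz": [0,0,0],"spin": 0},
    {"xyz": [0,0,0],"spin": 0}
  ]
}}

```text
time: 15.35
tool_pos: [593.5, 316.0, 81.9]
tcp_rot: [-3.141, -0.001, 0.251]
contact_force: [-0.7, 0.7, -0.3]
grip_width: 55.2
finger_force: 0.0
```

Call:
{"api": "jog_arm", "payload": {
  "targets": [
    {"xyz": [0,0,0],"spin": 0},
    {"xyz": [0,0,0],"spin": 0},
    {"xyz": [0,0,0],"spin": 0},
    {"xyz": [0,0,0],"spin": 0},
    {"xyz": [0,0,0],"spin": 0},
    {"xyz": [0,0,0],"spin": 0},
    {"xyz": [0,0,0],"spin": 0},
    {"xyz": [0,0,0],"spin": 0},
    {"xyz": [0,0,0],"spin": 0},
    {"xyz": [0,0,0],"spin": 0}
  ],
  "gripper": 0
}}

```text
time: 16.6
tool_pos: [593.3, 315.9, 81.2]
tcp_rot: [-3.142, -0.0, 0.251]
contact_force: [1.0, 0.2, 0.0]
grip_width: 19.6
finger_force: 30.0
```

```bash
python3 - <<'E'
from h import *
o=bot.get_obs();print(o["tool_pos"],o["tcp_rot"],o["grip_width"],o["finger_force"],o["contact_force"])
x,y,z=o["tool_pos"];a=o["tcp_rot"][2]
t=CY+np.pi/2
plan([(x,y,z+20,a,10),(x,y,200,a,40),c2w(59,0)+(200,t)])
print(c2w(59,0))
E
```

```text
[593.2603426  315.88205037  81.15524055] [-3.14155205e+00 -1.20658685e-04  2.50816318e-01] 19.6333355676208 29.999313354492188 [0.95477135 0.15522322 0.02745299]
[{"xyz":[0.0,0.0,-0.12],"spin":0.0},{"xyz":[0.0,0.0,-0.13],"spin":0.0},{"xyz":[0.0,0.0,-0.41],"spin":0.0},{"xyz":[0.0,0.0,-0.41],"spin":0.0},{"xyz":[0.0,0.0,-0.42],"spin":0.0},{"xyz":[-0.02,0.29,0.0],"spin":-0.95},{"xyz":[-0.04,0.28,0.0],"spin":-0.94},{"xyz":[-0.07,0.28,0.0],"spin":-0.95},{"xyz":[-0.09,0.27,0.0],"spin":-0.94},{"xyz":[-0.12,0.26,0.0],"spin":-0.95}]
[{"xyz":[-0.15,0.24,0.0],"spin":-0.94},{"xyz":[-0.17,0.23,0.0],"spin":-0.95},{"xyz":[-0.18,0.22,0.0],"spin":-0.94},{"xyz":[-0.21,0.2,0.0],"spin":-0.95},{"xyz":[-0.23,0.17,0.0],"spin":-0.94},{"xyz":[-0.24,0.16,0.0],"spin":-0.95},{"xyz":[-0.25,0.13,0.0],"spin":-0.94},{"xyz":[-0.27,0.1,0.0],"spin":-0.95},{"xyz":[0,0,0],"spin":0},{"xyz":[0,0,0],"spin":0}]
(np.float64(650.5558790335856), np.float64(23.93840704728016))
```

Call:
{"api": "jog_arm", "payload": {
  "targets": [
    {"xyz": [0.0,0.0,-0.12],"spin": 0.0},
    {"xyz": [0.0,0.0,-0.13],"spin": 0.0},
    {"xyz": [0.0,0.0,-0.41],"spin": 0.0},
    {"xyz": [0.0,0.0,-0.41],"spin": 0.0},
    {"xyz": [0.0,0.0,-0.42],"spin": 0.0},
    {"xyz": [-0.02,0.29,0.0],"spin": -0.95},
    {"xyz": [-0.04,0.28,0.0],"spin": -0.94},
    {"xyz": [-0.07,0.28,0.0],"spin": -0.95},
    {"xyz": [-0.09,0.27,0.0],"spin": -0.94},
    {"xyz": [-0.12,0.26,0.0],"spin": -0.95}
  ]
}}

```text
time: 17.85
tool_pos: [616.0, 202.8, 201.3]
tcp_rot: [3.141, -0.001, 0.727]
contact_force: [-0.1, -0.1, -1.8]
grip_width: 19.8
finger_force: 30.0
```

Call:
{"api": "jog_arm", "payload": {
  "targets": [
    {"xyz": [-0.15,0.24,0.0],"spin": -0.94},
    {"xyz": [-0.17,0.23,0.0],"spin": -0.95},
    {"xyz": [-0.18,0.22,0.0],"spin": -0.94},
    {"xyz": [-0.21,0.2,0.0],"spin": -0.95},
    {"xyz": [-0.23,0.17,0.0],"spin": -0.94},
    {"xyz": [-0.24,0.16,0.0],"spin": -0.95},
    {"xyz": [-0.25,0.13,0.0],"spin": -0.94},
    {"xyz": [-0.27,0.1,0.0],"spin": -0.95},
    {"xyz": [0,0,0],"spin": 0},
    {"xyz": [0,0,0],"spin": 0}
  ]
}}

```text
time: 19.1
tool_pos: [650.3, 24.4, 200.8]
tcp_rot: [3.141, -0.001, 1.478]
contact_force: [-0.7, 0.1, -1.9]
grip_width: 19.9
finger_force: 30.0
```

```bash
python3 - <<'E'
from h import *
o=bot.get_obs();print(o["tool_pos"],o["tcp_rot"],o["grip_width"],w2c(*o["tool_pos"][:2]),o["contact_force"])
im,C=shot("wrist","w5")
side=bot.capture("side"); s=cv2.resize(side[150:310,200:440],(480,320))
cv2.imwrite("pics/v5.png",np.vstack([np.hstack([im[:330],]),cv2.resize(s,(640,270))[:270]])[:600])
t=CY+np.pi/2
plan([c2w(59,0)+(140,t),c2w(59,0)+(122,t,10)])
E
```

```text
[650.25378051  24.39935018 200.80710328] [ 3.14116545e+00 -5.52382069e-04  1.47839273e+00] 19.896461623716657 (np.float64(58.65726349541567), np.float64(0.4315828755725297)) [-0.6559921   0.13029079 -1.91062002]
[{"xyz":[-0.01,0.0,0.38],"spin":0.0},{"xyz":[0.0,0.01,0.38],"spin":0.0},{"xyz":[0.0,0.0,0.11],"spin":0.0},{"xyz":[0.0,0.0,0.11],"spin":0.0},{"xyz":[0,0,0],"spin":0},{"xyz":[0,0,0],"spin":0},{"xyz":[0,0,0],"spin":0},{"xyz":[0,0,0],"spin":0},{"xyz":[0,0,0],"spin":0},{"xyz":[0,0,0],"spin":0}]
```

View pics/v5.png

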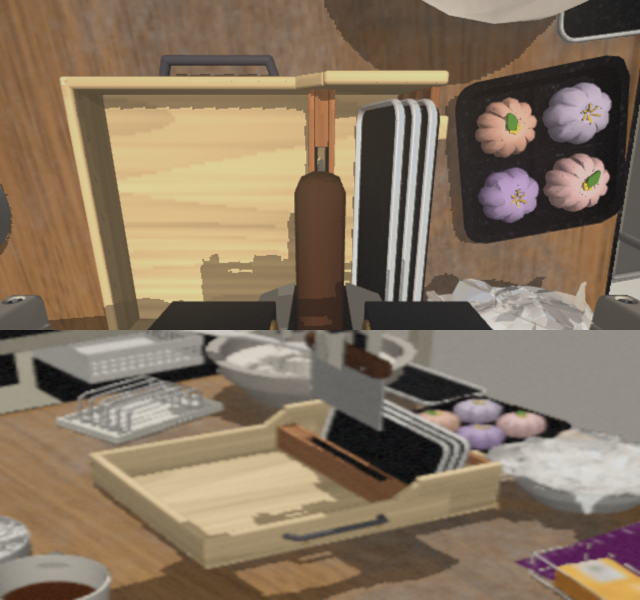

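The scraper is held level over the slot: handle at column 320, slot's far end at (322,150). Plate ends are even at row 103.

```bash
python3 - <<'E'
from h import *
im=cv2.imread("pics/w5.png");C=cam("wrist",np.load("pics/w5.npy",allow_pickle=True).item())
for v in range(136,174,4): print(v,"".join("%4d"%x for x in im[v,304:344:2].max(1)))
print(proj(C,[*c2w(59,70),48]),proj(C,[*c2w(59,62),48]),proj(C,[*c2w(53.5,62),48]),proj(C,[*c2w(64.5,62),48]))
E
```

```text
136  212 141 136 177 183 133 178 172 169 166 173 177 133 176 181 168 211 210 210 210
140  210 137 137 177 183 130 179 172 169 169 175 177 126 176 181 174 219 218 219 219
144  205 136 130 178 184 120 180 175 168 167 175 176  96 176 181 179 219 219 219 219
148  220 147 136 177 183 117  59 137 148 146 145  58  83 177 180 195 220 219 219 219
152  221 178 137 177 183 117  62 143 153 153 131  57  84 178 181 182 220 220 219 219
156  221 177 136 178 183 117  60 141 151 152 131  58  86 179 182 180 220 219 219 219
160  221 178 136 177 182 123  67 169 109 113 129  58  87 177 180 179 220 219 219 219
164  181 154 135 177 183 123  65 111 109 109 124  58  94 177 180 176 220 219 219 219
168  221 152 148 175 182 123  59 100 109 108 118  56  94 177 178 212 219 220 219 219
172  221 154 135 127  78  71  70  72  72  72  72  70  83 155 172 216 221 219 220 220
[321.12666042 145.9310785 ] [321.11923972 155.6407741 ] [314.67413246 155.64278934] [327.56460721 155.63875878]
```

Call:
{"api": "jog_arm", "payload": {
  "targets": [
    {"xyz": [-0.01,0.01,0.38],"spin": 0.0},
    {"xyz": [0.0,0.0,0.38],"spin": 0.0},
    {"xyz": [0.0,0.0,0.1],"spin": 0.0},
    {"xyz": [0.0,0.0,0.08],"spin": 0.0},
    {"xyz": [0,0,0.08],"spin": 0},
    {"xyz": [0,0,0.08],"spin": 0},
    {"xyz": [0,0,0.08],"spin": 0},
    {"xyz": [0,0,0],"spin": 0},
    {"xyz": [0,0,0],"spin": 0},
    {"xyz": [0,0,0],"spin": 0}
  ]
}}

```text
time: 20.45
tool_pos: [651.3, 22.9, 106.3]
tcp_rot: [3.141, -0.0, 1.48]
contact_force: [0.3, 0.1, -1.6]
grip_width: 20.2
finger_force: 30.0
```

Call:
{"api": "jog_arm", "payload": {
  "targets": [
    {"xyz": [0,0,0.08],"spin": 0},
    {"xyz": [0,0,0.08],"spin": 0},
    {"xyz": [0,0,0.06],"spin": 0},
    {"xyz": [0,0,0.02],"spin": 0},
    {"xyz": [0,0,0.02],"spin": 0},
    {"xyz": [0,0,0],"spin": 0},
    {"xyz": [0,0,0],"spin": 0},
    {"xyz": [0,0,0],"spin": 0},
    {"xyz": [0,0,0],"spin": 0},
    {"xyz": [0,0,0],"spin": 0}
  ]
}}

```text
time: 21.7
tool_pos: [651.0, 23.0, 85.1]
tcp_rot: [-3.142, -0.0, 1.48]
contact_force: [0.5, -0.2, -1.5]
grip_width: 19.8
finger_force: 30.0
```

Call:
{"api": "jog_arm", "payload": {
  "targets": [
    {"xyz": [0,0,0.02],"spin": 0},
    {"xyz": [0,0,0.02],"spin": 0},
    {"xyz": [0,0,0.02],"spin": 0},
    {"xyz": [0,0,0.0],"spin": 0},
    {"xyz": [0,0,0.0],"spin": 0},
    {"xyz": [0,0,0],"spin": 0},
    {"xyz": [0,0,0],"spin": 0},
    {"xyz": [0,0,0],"spin": 0},
    {"xyz": [0,0,0],"spin": 0},
    {"xyz": [0,0,0],"spin": 0}
  ]
}}

```text
time: 22.95
tool_pos: [652.2, 22.9, 84.8]
tcp_rot: [3.137, 0.0, 1.48]
contact_force: [-6.2, 0.0, 21.6]
grip_width: 19.4
finger_force: 30.0
```

Call:
{"api": "jog_arm", "payload": {
  "targets": [
    {"xyz": [0,0,-0.04],"spin": 0},
    {"xyz": [0,0,0],"spin": 0},
    {"xyz": [0,0,0],"spin": 0},
    {"xyz": [0,0,0.0],"spin": 0},
    {"xyz": [0,0,0.0],"spin": 0},
    {"xyz": [0,0,0],"spin": 0},
    {"xyz": [0,0,0],"spin": 0},
    {"xyz": [0,0,0],"spin": 0},
    {"xyz": [0,0,0],"spin": 0},
    {"xyz": [0,0,0],"spin": 0}
  ],
  "gripper": 40
}}

```text
time: 24.2
tool_pos: [651.1, 22.9, 83.6]
tcp_rot: [3.142, -0.0, 1.48]
contact_force: [-0.1, 0.3, -0.3]
grip_width: 36.6
finger_force: 0.0
```

Call:
{"api": "jog_arm", "payload": {
  "targets": [
    {"xyz": [0,0,-0.1],"spin": 0},
    {"xyz": [0,0,-0.3],"spin": 0},
    {"xyz": [0,0,-0.5],"spin": 0},
    {"xyz": [0,0,-0.5],"spin": 0},
    {"xyz": [0,0,-0.4],"spin": 0},
    {"xyz": [0,0,0],"spin": 0},
    {"xyz": [0,0,0],"spin": 0},
    {"xyz": [0,0,0],"spin": 0},
    {"xyz": [0,0,0],"spin": 0},
    {"xyz": [0,0,0],"spin": 0}
  ]
}}

```text
time: 25.45
tool_pos: [650.9, 22.9, 226.9]
tcp_rot: [-3.141, -0.0, 1.48]
contact_force: [0.2, 0.3, 0.3]
grip_width: 36.8
finger_force: 0.0
```

```bash
python3 - <<'E'
from h import *
o=bot.get_obs();print(o["tool_pos"],o["tcp_rot"],o["grip_width"])
im,C=shot("wrist","w6"); side,_=shot("side","s6"); sc,S=shot("scene","sc6")
cv2.imwrite("pics/v6.png",np.vstack([im[:300],cv2.resize(sc[200:400,120:480],(640,300),interpolation=cv2.INTER_CUBIC)]))
E
```

```text
[650.91642079  22.90645008 226.93710819] [-3.14067967e+00 -6.53177305e-05  1.47976808e+00] 36.77325890958677
```

View pics/v6.png

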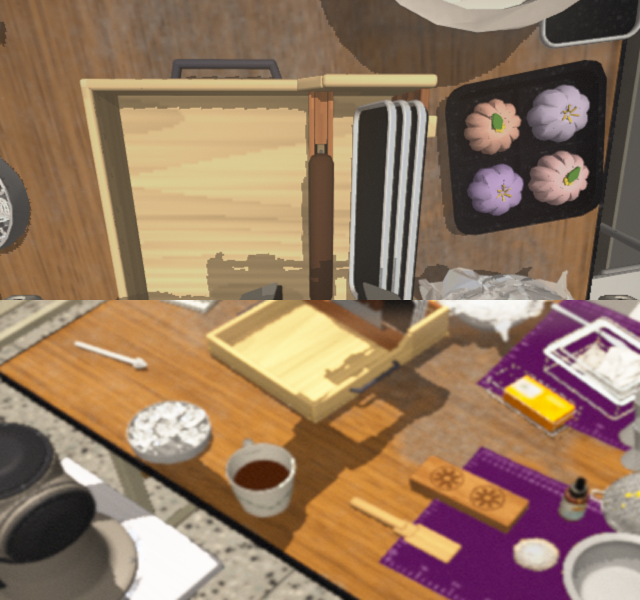

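The scraper is home (handle at column 321) and the plates are still even. Gear tool ends are at scene (162,230) and (201,243), with the star at the latter.

```bash
python3 - <<'E'
from h import *
S=cam("scene");
a,b=ray(S,162,230,8),ray(S,201.5,243,8);print(a,b,np.linalg.norm(a-b),np.arctan2(*(b-a)[1::-1]))
plan([(500,150,230,1.48),(380,235,230,1.48)],step=55)
E
```

```text
[324.29919177 345.4092456    8.        ] [361.13166168 217.95578209   8.        ] 132.66882150503474 -1.2894730241766221
[{"xyz":[0.35,-0.51,-0.01],"spin":0.0},{"xyz":[0.36,-0.5,-0.01],"spin":0.0},{"xyz":[0.35,-0.51,0.0],"spin":0.0},{"xyz":[0.35,-0.5,-0.01],"spin":0.0},{"xyz":[0.31,-0.53,0.0],"spin":0.0},{"xyz":[0.3,-0.53,0.0],"spin":0.0},{"xyz":[0.31,-0.53,0.0],"spin":0.0},{"xyz":[0,0,0],"spin":0},{"xyz":[0,0,0],"spin":0},{"xyz":[0,0,0],"spin":0}]
```

```bash
python3 - <<'E'
from h import *
plan([(510,130,230,1.65),(362,225,230,1.85)],step=55)
E
```

```text
[{"xyz":[0.29,-0.47,-0.01],"spin":-0.43},{"xyz":[0.32,-0.46,-0.01],"spin":-0.42},{"xyz":[0.33,-0.44,0.0],"spin":-0.43},{"xyz":[0.35,-0.43,-0.01],"spin":-0.42},{"xyz":[0.33,-0.44,0.0],"spin":-0.5},{"xyz":[0.36,-0.42,0.0],"spin":-0.5},{"xyz":[0.37,-0.4,0.0],"spin":-0.5},{"xyz":[0.39,-0.38,0.0],"spin":-0.5},{"xyz":[0,0,0],"spin":0},{"xyz":[0,0,0],"spin":0}]
```

Call:
{"api": "jog_arm", "payload": {
  "targets": [
    {"xyz": [0.29,-0.47,-0.01],"spin": -0.43},
    {"xyz": [0.32,-0.46,-0.01],"spin": -0.42},
    {"xyz": [0.33,-0.44,0.0],"spin": -0.43},
    {"xyz": [0.35,-0.43,-0.01],"spin": -0.42},
    {"xyz": [0.33,-0.44,0.0],"spin": -0.5},
    {"xyz": [0.36,-0.42,0.0],"spin": -0.5},
    {"xyz": [0.37,-0.4,0.0],"spin": -0.5},
    {"xyz": [0.39,-0.38,0.0],"spin": -0.5},
    {"xyz": [0,0,0],"spin": 0},
    {"xyz": [0,0,0],"spin": 0}
  ],
  "gripper": 60
}}

```text
time: 26.85
tool_pos: [362.7, 224.8, 230.3]
tcp_rot: [3.14, 0.0, 1.85]
contact_force: [0.9, -0.8, 0.2]
grip_width: 55.0
finger_force: 0.0
```

```bash
python3 - <<'E'
from h import *
o=bot.get_obs();print(o["tool_pos"],o["tcp_rot"],o["time"])
im,C=shot("wrist","w7")
hsv=cv2.cvtColor(im,cv2.COLOR_BGR2HSV)
m=((hsv[...,1]<45)&(hsv[...,2]>150)).astype(np.uint8);m[295:]=0
for c in cv2.findContours(m,0,2)[0]:
    if cv2.contourArea(c)>300:
        (u,v),_,_=r=cv2.minAreaRect(c); print(r,cv2.contourArea(c),[ray(C,*p,8)[:2].round(1).tolist() for p in cv2.boxPoints(r)],ray(C,u,v,8).round(1))
E
```

```text
[362.6639462  224.81187988 230.27008031] [3.14023157e+00 1.44242381e-04 1.84989199e+00] 26.85
((554.8008422851562, 221.37515258789062), (122.85311126708984, 33.22190475463867), 8.880660057067871) 1702.0 [[550.8, 257.4], [541.0, 292.7], [677.5, 310.2], [691.4, 274.9]] [614.5 284.    8. ]
((52.85476303100586, 240.29461669921875), (133.72691345214844, 91.7279052734375), 14.931418418884277) 8084.0 [[1.8, 51.1], [25.8, 163.0], [162.6, 163.5], [149.0, 48.1]] [ 84.1 108.6   8. ]
((554.044677734375, 188.5475311279297), (165.52166748046875, 89.35771179199219), 1.7623909711837769) 5684.0 [[528.9, 248.3], [493.8, 337.5], [660.4, 380.2], [708.6, 293.9]] [597.  316.5   8. ]
((319.02984619140625, 147.40536499023438), (17.075468063354492, 139.30274963378906), 1.5622249841690063) 884.0 [[352.4, 213.9], [318.5, 349.8], [334.7, 354.0], [370.5, 218.6]] [343.1 287.9   8. ]
```

View pics/w7.png

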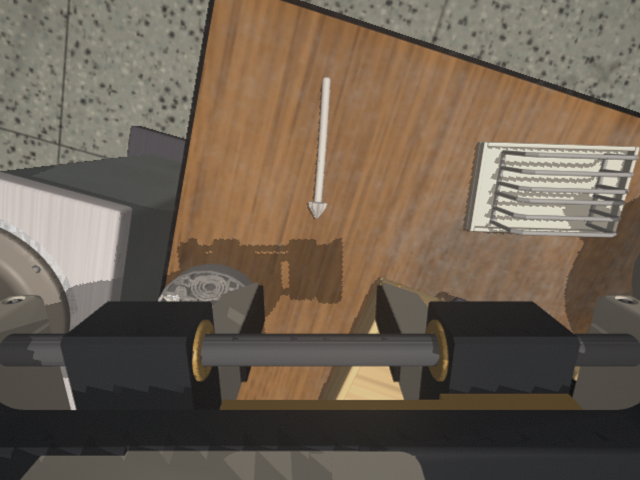

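Gear tool: tail at (326,78), star end at (317,218).

```bash
python3 - <<'E'
from h import *
C=cam("wrist",np.load("pics/w7.npy",allow_pickle=True).item())
a,b=ray(C,326.5,78,8),ray(C,317.5,219,8);m=(a+b)/2;yaw=np.arctan2(*(a-b)[1::-1]);print(a,b,np.linalg.norm(a-b),m,yaw)
g=m
plan([(g[0],g[1],120,yaw),(g[0],g[1],3,yaw,40)],step=55)
print(g[0],g[1])
E
```

```text
[331.9230292  353.22691267   8.        ] [362.44469667 214.2030749    8.        ] 142.33481532465044 [347.18386293 283.71499379   8.        ] 1.7869103929643193
[{"xyz":[0.26,0.0,0.46],"spin":0.21},{"xyz":[0.25,0.0,0.46],"spin":0.2},{"xyz":[0.26,0.0,0.46],"spin":0.21},{"xyz":[0.0,0.0,0.49],"spin":0.0},{"xyz":[0.0,0.0,0.48],"spin":0.0},{"xyz":[0.0,0.0,0.49],"spin":0.0},{"xyz":[0,0,0],"spin":0},{"xyz":[0,0,0],"spin":0},{"xyz":[0,0,0],"spin":0},{"xyz":[0,0,0],"spin":0}]
347.1838629312913 283.71499378775343
```

Call:
{"api": "jog_arm", "payload": {
  "targets": [
    {"xyz": [0.26,0.0,0.46],"spin": 0.21},
    {"xyz": [0.25,0.0,0.46],"spin": 0.2},
    {"xyz": [0.26,0.0,0.46],"spin": 0.21},
    {"xyz": [0.0,0.0,0.49],"spin": 0.0},
    {"xyz": [0.0,0.0,0.48],"spin": 0.0},
    {"xyz": [0.0,0.0,0.49],"spin": 0.0},
    {"xyz": [0,0,0],"spin": 0},
    {"xyz": [0,0,0],"spin": 0},
    {"xyz": [0,0,0],"spin": 0},
    {"xyz": [0,0,0],"spin": 0}
  ]
}}

```text
time: 28.15
tool_pos: [346.6, 284.3, 2.8]
tcp_rot: [3.141, -0.0, 1.787]
contact_force: [-0.6, -1.2, -0.5]
grip_width: 55.5
finger_force: 0.0
```

Call:
{"api": "jog_arm", "payload": {
  "targets": [
    {"xyz": [0,0,0],"spin": 0},
    {"xyz": [0,0,0],"spin": 0},
    {"xyz": [0,0,0],"spin": 0},
    {"xyz": [0,0,0],"spin": 0},
    {"xyz": [0,0,0],"spin": 0},
    {"xyz": [0,0,0],"spin": 0},
    {"xyz": [0,0,0],"spin": 0},
    {"xyz": [0,0,0],"spin": 0},
    {"xyz": [0,0,0],"spin": 0},
    {"xyz": [0,0,0],"spin": 0}
  ],
  "gripper": 0
}}

```text
time: 29.4
tool_pos: [346.4, 284.4, 2.7]
tcp_rot: [3.142, -0.0, 1.788]
contact_force: [-0.0, -0.3, -0.2]
grip_width: 7.8
finger_force: 30.0
```

```bash
python3 - <<'E'
from h import *
o=bot.get_obs();print(o["tool_pos"],o["tcp_rot"],o["grip_width"],o["finger_force"])
x,y,z=o["tool_pos"];a=o["tcp_rot"][2];t=CY+np.pi
plan([(x,y,120,a,45),c2w(-47,0)+(120,t),c2w(-47,0)+(z+11,t,45)],step=50)
E
```

```text
[346.36143292 284.36343249   2.72615639] [ 3.14152922e+00 -5.86326050e-05  1.78777272e+00] 7.763217250309768 30.000108304666355
[{"xyz":[0.0,0.0,-0.49],"spin":0.0},{"xyz":[0.0,0.0,-0.49],"spin":0.0},{"xyz":[0.0,0.0,-0.49],"spin":0.0},{"xyz":[-0.28,0.13,0.0],"spin":-0.97},{"xyz":[-0.29,0.11,0.0],"spin":-0.97},{"xyz":[-0.29,0.08,0.0],"spin":-0.97},{"xyz":[-0.31,0.05,0.0],"spin":-0.98},{"xyz":[-0.3,0.02,0.0],"spin":-0.97},{"xyz":[-0.31,-0.01,0.0],"spin":-0.97},{"xyz":[-0.31,-0.04,0.0],"spin":-0.97}]
[{"xyz":[-0.3,-0.07,0.0],"spin":-0.97},{"xyz":[-0.29,-0.1,0.0],"spin":-0.97},{"xyz":[-0.28,-0.12,0.0],"spin":-0.97},{"xyz":[-0.27,-0.15,0.0],"spin":-0.98},{"xyz":[-0.25,-0.18,0.0],"spin":-0.97},{"xyz":[-0.23,-0.2,0.0],"spin":-0.97},{"xyz":[0.0,0.0,0.44],"spin":0.0},{"xyz":[0.0,0.0,0.45],"spin":0.0},{"xyz":[0.0,0.0,0.44],"spin":0.0},{"xyz":[0,0,0],"spin":0}]
```

Call:
{"api": "jog_arm", "payload": {
  "targets": [
    {"xyz": [0.0,0.0,-0.49],"spin": 0.0},
    {"xyz": [0.0,0.0,-0.49],"spin": 0.0},
    {"xyz": [0.0,0.0,-0.49],"spin": 0.0},
    {"xyz": [-0.28,0.13,0.0],"spin": -0.97},
    {"xyz": [-0.29,0.11,0.0],"spin": -0.97},
    {"xyz": [-0.29,0.08,0.0],"spin": -0.97},
    {"xyz": [-0.31,0.05,0.0],"spin": -0.98},
    {"xyz": [-0.3,0.02,0.0],"spin": -0.97},
    {"xyz": [-0.31,-0.01,0.0],"spin": -0.97},
    {"xyz": [-0.31,-0.04,0.0],"spin": -0.97}
  ]
}}

```text
time: 30.65
tool_pos: [453.8, 148.4, 120.3]
tcp_rot: [-3.142, -0.0, 2.471]
contact_force: [0.1, 0.1, 1.4]
grip_width: 7.9
finger_force: 30.0
```

Call:
{"api": "jog_arm", "payload": {
  "targets": [
    {"xyz": [-0.3,-0.07,0.0],"spin": -0.97},
    {"xyz": [-0.29,-0.1,0.0],"spin": -0.97},
    {"xyz": [-0.28,-0.12,0.0],"spin": -0.97},
    {"xyz": [-0.27,-0.15,0.0],"spin": -0.98},
    {"xyz": [-0.25,-0.18,0.0],"spin": -0.97},
    {"xyz": [-0.23,-0.2,0.0],"spin": -0.97},
    {"xyz": [0.0,0.0,0.44],"spin": 0.0},
    {"xyz": [0.0,0.0,0.45],"spin": 0.0},
    {"xyz": [0.0,0.0,0.44],"spin": 0.0},
    {"xyz": [0,0,0],"spin": 0}
  ]
}}

```text
time: 31.9
tool_pos: [543.5, 33.8, 12.0]
tcp_rot: [-3.142, -0.005, 3.051]
contact_force: [-0.1, 0.3, -0.7]
grip_width: 7.7
finger_force: 30.0
```

```bash
python3 - <<'E'
from h import *
o=bot.get_obs();print(o["tool_pos"],o["tcp_rot"],o["grip_width"],o["contact_force"],w2c(*o["tool_pos"][:2]))
x,y,z=o["tool_pos"]
S=cam("scene");D=cam("side")
# mould/paddle estimates from scene & side pictures
sc=bot.capture("scene");hsv=cv2.cvtColor(sc,cv2.COLOR_BGR2HSV)
for n,p,z0 in(("mould",[(365,305.5),(417,333.5),(405,352),(351,326)],27),("paddle",[(318,334),(372,370)],10)):
    print(n,[ray(S,*q,z0)[:2].round().tolist() for q in p])
plan([(x,y,120,CY+np.pi,45),(430,-200,230,2.6)],step=55)
E
```

```text
[543.47259813  33.83873786  12.0126077 ] [-3.14159225 -0.00483367  3.05070334] 7.731073828463856 [-0.07580403  0.26556455 -0.66467728] (np.float64(-48.53989564469465), np.float64(0.12823178942449953))
mould [[464.0, -277.0], [476.0, -424.0], [415.0, -429.0], [393.0, -286.0]]
paddle [[333.0, -231.0], [336.0, -391.0]]
[{"xyz":[0.0,0.0,-0.44],"spin":0.0},{"xyz":[0.01,0.0,-0.45],"spin":0.0},{"xyz":[0.0,0.0,-0.44],"spin":0.0},{"xyz":[0.19,-0.51,-0.23],"spin":0.75},{"xyz":[0.16,-0.52,-0.23],"spin":0.75},{"xyz":[0.11,-0.53,-0.23],"spin":0.75},{"xyz":[0.07,-0.53,-0.23],"spin":0.76},{"xyz":[0.04,-0.54,-0.23],"spin":0.75},{"xyz":[-0.01,-0.54,-0.23],"spin":0.75},{"xyz":[0,0,0],"spin":0}]
```

```bash
python3 - <<'E'
from h import *
x,y,z=bot.get_obs()["tool_pos"]
plan([(x,y,120,CY+np.pi,45),(480,-150,240,2.4),(395,-425,240,1.6)],step=56)
E
```

```text
[{"xyz":[0.0,0.0,-0.44],"spin":0.0},{"xyz":[0.0,0.0,-0.45],"spin":0.0},{"xyz":[0.0,0.0,-0.44],"spin":0.0},{"xyz":[0.08,-0.34,-0.21],"spin":0.93},{"xyz":[0.06,-0.34,-0.22],"spin":0.93},{"xyz":[0.02,-0.35,-0.21],"spin":0.93},{"xyz":[-0.01,-0.35,-0.22],"spin":0.93},{"xyz":[-0.05,-0.34,-0.21],"spin":0.93},{"xyz":[-0.07,-0.34,-0.22],"spin":0.93},{"xyz":[-0.11,-0.33,-0.21],"spin":0.93}]
[{"xyz":[-0.19,-0.41,0.0],"spin":1.0},{"xyz":[-0.23,-0.38,0.0],"spin":1.0},{"xyz":[-0.27,-0.36,0.0],"spin":1.0},{"xyz":[-0.31,-0.33,0.0],"spin":1.0},{"xyz":[-0.33,-0.3,0.0],"spin":1.0},{"xyz":[-0.37,-0.27,0.0],"spin":1.0},{"xyz":[-0.38,-0.23,0.0],"spin":1.0},{"xyz":[-0.41,-0.18,0.0],"spin":1.0},{"xyz":[0,0,0],"spin":0},{"xyz":[0,0,0],"spin":0}]
```

Call:
{"api": "jog_arm", "payload": {
  "targets": [
    {"xyz": [0,0,0],"spin": 0},
    {"xyz": [0,0,0],"spin": 0},
    {"xyz": [0,0,0],"spin": 0},
    {"xyz": [0,0,0],"spin": 0},
    {"xyz": [0,0,0],"spin": 0},
    {"xyz": [0,0,0],"spin": 0},
    {"xyz": [0,0,0],"spin": 0},
    {"xyz": [0,0,-0.44],"spin": 0},
    {"xyz": [0,0,-0.45],"spin": 0},
    {"xyz": [0,0,-0.44],"spin": 0}
  ],
  "gripper": 35
}}

```text
time: 33.2
tool_pos: [544.9, 33.8, 121.4]
tcp_rot: [3.141, -0.0, 3.051]
contact_force: [0.8, -0.1, -0.1]
grip_width: 32.2
finger_force: 0.0
```

Call:
{"api": "jog_arm", "payload": {
  "targets": [
    {"xyz": [0.08,-0.34,-0.21],"spin": 0.93},
    {"xyz": [0.06,-0.34,-0.22],"spin": 0.93},
    {"xyz": [0.02,-0.35,-0.21],"spin": 0.93},
    {"xyz": [-0.01,-0.35,-0.22],"spin": 0.93},
    {"xyz": [-0.05,-0.34,-0.21],"spin": 0.93},
    {"xyz": [-0.07,-0.34,-0.22],"spin": 0.93},
    {"xyz": [-0.11,-0.33,-0.21],"spin": 0.93},
    {"xyz": [0,0,0],"spin": 0},
    {"xyz": [-0.19,-0.41,0.0],"spin": 1.0},
    {"xyz": [-0.23,-0.38,0.0],"spin": 1.0}
  ]
}}

```text
time: 34.45
tool_pos: [459.4, -218.0, 239.6]
tcp_rot: [3.141, -0.001, 2.2]
contact_force: [0.8, -0.8, 0.0]
grip_width: 32.4
finger_force: 0.0
```

Call:
{"api": "jog_arm", "payload": {
  "targets": [
    {"xyz": [-0.27,-0.36,0.0],"spin": 1.0},
    {"xyz": [-0.31,-0.33,0.0],"spin": 1.0},
    {"xyz": [-0.33,-0.3,0.0],"spin": 1.0},
    {"xyz": [-0.37,-0.27,0.0],"spin": 1.0},
    {"xyz": [-0.38,-0.23,0.0],"spin": 1.0},
    {"xyz": [-0.41,-0.18,0.0],"spin": 1.0},
    {"xyz": [0,0,0],"spin": 0},
    {"xyz": [0,0,0],"spin": 0},
    {"xyz": [0,0,0],"spin": 0},
    {"xyz": [0,0,0],"spin": 0}
  ],
  "gripper": 90
}}

```text
time: 35.7
tool_pos: [396.4, -423.9, 240.4]
tcp_rot: [3.141, -0.0, 1.601]
contact_force: [0.7, 0.3, 0.5]
grip_width: 82.9
finger_force: 0.0
```

```bash
python3 - <<'E'
from h import *
o=bot.get_obs();print(o["tool_pos"],o["tcp_rot"],o["time"])
im,C=shot("wrist","w8");sc,_=shot("scene","sc8")
cv2.imwrite("pics/v8.png",np.vstack([im[:320],cv2.resize(sc[150:305,180:400],(640,280))]))
E
```

```text
[ 396.3923583  -423.90208836  240.44453918] [ 3.14134967e+00 -6.88864710e-05  1.60149990e+00] 35.7
```

View pics/v8.png

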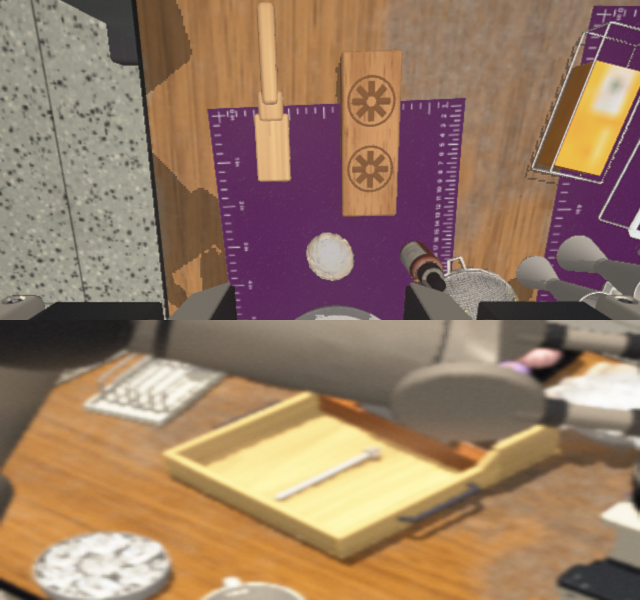

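The wrist view shows the paddle from handle tip (266,3) to blade end (274,181), the mould's top from (370,51) to (370,215), and the box centre near (595,120). The gear tool lies in the tray.

```bash
python3 - <<'E'
from h import *
im=cv2.imread("pics/w8.png");C=cam("wrist",np.load("pics/w8.npy",allow_pickle=True).item())
for v in(70,130,200): print(v,[(u,im[v,u].tolist()) for u in list(range(336,356,3))+list(range(390,406,3))])
a,b=ray(C,266,3,10),ray(C,274,181,5);print("paddle",a,b,np.linalg.norm((a-b)[:2]),np.arctan2(*(a-b)[1::-1]))
h1,h2=ray(C,266.5,15,13),ray(C,269.5,90,13);print(np.arctan2(*(h1-h2)[1::-1]))
for v in (70,130,200):
    r=im[v].astype(int); 
c=[ray(C,*p,27.5) for p in((345,52),(401,50),(396,215),(345,215))];print("mould",np.round(c,1).tolist(),[np.linalg.norm(c[i]-c[i-1]).round(1) for i in range(4)])
print("mats/box",ray(C,595,120,20))
E
```

```text
70 [(336, [55, 82, 111]), (339, [55, 82, 111]), (342, [68, 103, 146]), (345, [88, 135, 187]), (348, [97, 146, 199]), (351, [83, 128, 180]), (354, [83, 128, 181]), (390, [88, 135, 189]), (393, [84, 128, 183]), (396, [85, 130, 184]), (399, [85, 131, 183]), (402, [102, 125, 154]), (405, [101, 125, 154])]
130 [(336, [91, 49, 98]), (339, [92, 52, 98]), (342, [65, 96, 135]), (345, [80, 121, 175]), (348, [89, 134, 187]), (351, [98, 145, 198]), (354, [78, 120, 171]), (390, [94, 140, 194]), (393, [102, 151, 207]), (396, [104, 153, 209]), (399, [89, 80, 123]), (402, [91, 47, 96]), (405, [91, 45, 95])]
200 [(336, [90, 46, 94]), (339, [90, 45, 94]), (342, [64, 91, 125]), (345, [84, 127, 179]), (348, [87, 130, 183]), (351, [97, 143, 196]), (354, [100, 146, 199]), (390, [85, 128, 181]), (393, [87, 131, 183]), (396, [89, 80, 123]), (399, [91, 45, 95]), (402, [89, 42, 93]), (405, [90, 43, 94])]
paddle [ 338.12788482 -227.66204639   10.        ] [ 344.03566778 -396.08335597    5.        ] 168.5248925810432 1.6058593584802052
1.6040394350277773
mould [[414.3, -270.5, 27.5], [466.7, -267.1, 27.5], [477.1, -425.1, 27.5], [422.5, -426.8, 27.5]] [np.float64(156.6), np.float64(52.5), np.float64(158.3), np.float64(54.5)]
mats/box [ 670.01671012 -322.58146278   20.        ]
```

```bash
python3 - <<'E'
from h import *
plan([(445.2,-347.4,110,1.63),(445.2,-347.4,12,1.63,40)],step=55)
plan([(445.2,-347.4,120,1.63,45),(480,-200,120,2.3),c2w(-47,-62)+(120,CY+np.pi),c2w(-47,-62)+(20,CY+np.pi,40)],step=50,pose=(445.2,-347.4,12,1.63))
E
```

```text
[{"xyz":[0.31,0.21,0.54],"spin":-0.1},{"xyz":[0.32,0.22,0.55],"spin":-0.09},{"xyz":[0.31,0.22,0.54],"spin":-0.1},{"xyz":[0.0,0.0,0.41],"spin":0.0},{"xyz":[0.0,0.0,0.41],"spin":0.0},{"xyz":[0.0,0.0,0.41],"spin":0.0},{"xyz":[0,0,0],"spin":0},{"xyz":[0,0,0],"spin":0},{"xyz":[0,0,0],"spin":0},{"xyz":[0,0,0],"spin":0}]
[{"xyz":[0.0,0.0,-0.45],"spin":0.0},{"xyz":[0.0,0.0,-0.45],"spin":0.0},{"xyz":[0.0,0.0,-0.45],"spin":0.0},{"xyz":[0.26,0.08,0.0],"spin":-0.96},{"xyz":[0.25,0.1,0.0],"spin":-0.95},{"xyz":[0.24,0.12,0.0],"spin":-0.96},{"xyz":[0.23,0.15,0.0],"spin":-0.96},{"xyz":[0.21,0.17,0.0],"spin":-0.96},{"xyz":[0.19,0.19,0.0],"spin":-0.95},{"xyz":[0.18,0.2,0.0],"spin":-0.96}]
[{"xyz":[0.14,0.25,0.0],"spin":-0.94},{"xyz":[0.11,0.26,0.0],"spin":-0.94},{"xyz":[0.09,0.27,0.0],"spin":-0.93},{"xyz":[0.06,0.28,0.0],"spin":-0.94},{"xyz":[0.04,0.28,0.0],"spin":-0.94},{"xyz":[0.01,0.28,0.0],"spin":-0.94},{"xyz":[-0.01,0.29,0.0],"spin":-0.94},{"xyz":[-0.05,0.28,0.0],"spin":-0.94},{"xyz":[0.0,0.0,0.42],"spin":0.0},{"xyz":[0.0,0.0,0.41],"spin":0.0}]
[{"xyz":[0.0,0.0,0.42],"spin":0.0},{"xyz":[0,0,0],"spin":0},{"xyz":[0,0,0],"spin":0},{"xyz":[0,0,0],"spin":0},{"xyz":[0,0,0],"spin":0},{"xyz":[0,0,0],"spin":0},{"xyz":[0,0,0],"spin":0},{"xyz":[0,0,0],"spin":0},{"xyz":[0,0,0],"spin":0},{"xyz":[0,0,0],"spin":0}]
```

Call:
{"api": "jog_arm", "payload": {
  "targets": [
    {"xyz": [0.31,0.21,0.54],"spin": -0.1},
    {"xyz": [0.32,0.22,0.55],"spin": -0.09},
    {"xyz": [0.31,0.22,0.54],"spin": -0.1},
    {"xyz": [0.0,0.0,0.41],"spin": 0.0},
    {"xyz": [0.0,0.0,0.41],"spin": 0.0},
    {"xyz": [0.0,0.0,0.41],"spin": 0.0},
    {"xyz": [0,0,0],"spin": 0},
    {"xyz": [0,0,0],"spin": 0},
    {"xyz": [0,0,0],"spin": 0},
    {"xyz": [0,0,0],"spin": 0}
  ]
}}

```text
time: 37.05
tool_pos: [445.4, -348.1, 12.6]
tcp_rot: [3.14, 0.001, 1.629]
contact_force: [0.2, -0.4, -0.1]
grip_width: 82.7
finger_force: 0.0
```

Call:
{"api": "jog_arm", "payload": {
  "targets": [
    {"xyz": [0,0,0],"spin": 0},
    {"xyz": [0,0,0],"spin": 0},
    {"xyz": [0,0,0],"spin": 0},
    {"xyz": [0,0,0],"spin": 0},
    {"xyz": [0,0,0],"spin": 0},
    {"xyz": [0,0,0],"spin": 0},
    {"xyz": [0,0,0],"spin": 0},
    {"xyz": [0,0,0],"spin": 0},
    {"xyz": [0,0,0],"spin": 0},
    {"xyz": [0,0,0],"spin": 0}
  ],
  "gripper": 0
}}

```text
time: 38.3
tool_pos: [444.9, -347.6, 11.5]
tcp_rot: [3.142, -0.0, 1.629]
contact_force: [-0.3, 0.7, 1.4]
grip_width: 58.0
finger_force: 30.0
```

```bash
python3 - <<'E'
from h import *
S=cam("scene")
for p in((274.5,248.5),(310.6,223.6)): print(np.round(w2c(*ray(S,*p,14)[:2]),1))
o=bot.get_obs();print(o["tool_pos"],o["tcp_rot"],o["grip_width"])
E
```

```text
[-121.1   -2.4]
[16.2 -7.6]
[ 444.93384246 -347.56862391   11.49068483] [ 3.14154651e+00 -1.05599542e-04  1.62883087e+00] 58.00812188900819
```

Call:
{"api": "jog_arm", "payload": {
  "targets": [
    {"xyz": [0.0,0.0,-0.45],"spin": 0.0},
    {"xyz": [0.0,0.0,-0.45],"spin": 0.0},
    {"xyz": [0.0,0.0,-0.45],"spin": 0.0},
    {"xyz": [0.26,0.08,0.0],"spin": -0.96},
    {"xyz": [0.25,0.1,0.0],"spin": -0.95},
    {"xyz": [0.24,0.12,0.0],"spin": -0.96},
    {"xyz": [0.23,0.15,0.0],"spin": -0.96},
    {"xyz": [0.21,0.17,0.0],"spin": -0.96},
    {"xyz": [0.19,0.19,0.0],"spin": -0.95},
    {"xyz": [0.18,0.2,0.0],"spin": -0.96}
  ]
}}

```text
time: 39.55
tool_pos: [479.4, -199.4, 119.2]
tcp_rot: [-3.142, -0.0, 2.302]
contact_force: [-0.8, -0.8, -0.3]
grip_width: 57.7
finger_force: 30.0
```

Call:
{"api": "jog_arm", "payload": {
  "targets": [
    {"xyz": [0.14,0.25,0.0],"spin": -0.94},
    {"xyz": [0.11,0.26,0.0],"spin": -0.94},
    {"xyz": [0.09,0.27,0.0],"spin": -0.93},
    {"xyz": [0.06,0.28,0.0],"spin": -0.94},
    {"xyz": [0.04,0.28,0.0],"spin": -0.94},
    {"xyz": [0.01,0.28,0.0],"spin": -0.94},
    {"xyz": [-0.01,0.29,0.0],"spin": -0.94},
    {"xyz": [-0.05,0.28,0.0],"spin": -0.94},
    {"xyz": [0,0,0],"spin": 0},
    {"xyz": [0,0,0],"spin": 0}
  ]
}}

```text
time: 40.8
tool_pos: [539.5, -28.7, 119.3]
tcp_rot: [-3.141, -0.001, 3.048]
contact_force: [0.1, 0.4, -1.2]
grip_width: 57.7
finger_force: 30.0
```

```bash
python3 - <<'E'
from h import *
o=bot.get_obs();print(o["tool_pos"],o["tcp_rot"],o["grip_width"],w2c(*o["tool_pos"][:2]))
plan([c2w(-47,-62)+(70,CY+np.pi,40),c2w(-47,-62)+(19,CY+np.pi,18)])
E
```

```text
[539.50404637 -28.73683975 119.26336934] [-3.14147336e+00 -5.90378173e-04  3.04848898e+00] 57.697114817726955 (np.float64(-46.805505325166315), np.float64(-62.54907037752909))
[{"xyz":[0.0,0.0,0.31],"spin":-0.01},{"xyz":[0.0,0.01,0.31],"spin":-0.01},{"xyz":[0.0,0.0,0.21],"spin":0.0},{"xyz":[0.0,0.0,0.21],"spin":0.0},{"xyz":[0.0,0.0,0.21],"spin":0.0},{"xyz":[0,0,0],"spin":0},{"xyz":[0,0,0],"spin":0},{"xyz":[0,0,0],"spin":0},{"xyz":[0,0,0],"spin":0},{"xyz":[0,0,0],"spin":0}]
```

Call:
{"api": "jog_arm", "payload": {
  "targets": [
    {"xyz": [0.0,0.01,0.31],"spin": -0.01},
    {"xyz": [0.0,0.0,0.31],"spin": -0.01},
    {"xyz": [0.0,0.0,0.21],"spin": 0.0},
    {"xyz": [0.0,0.0,0.21],"spin": 0.0},
    {"xyz": [0.0,0.0,0.19],"spin": 0.0},
    {"xyz": [0,0,0],"spin": 0},
    {"xyz": [0,0,0],"spin": 0},
    {"xyz": [0,0,0],"spin": 0},
    {"xyz": [0,0,0],"spin": 0},
    {"xyz": [0,0,0],"spin": 0}
  ]
}}

```text
time: 42.05
tool_pos: [540.1, -27.6, 21.4]
tcp_rot: [3.142, 0.001, 3.052]
contact_force: [-0.2, -0.3, -0.6]
grip_width: 57.6
finger_force: 30.0
```

Call:
{"api": "jog_arm", "payload": {
  "targets": [
    {"xyz": [0.0,0.0,0],"spin": 0},
    {"xyz": [0.0,0.0,0],"spin": 0},
    {"xyz": [0.0,0.0,0],"spin": 0.0},
    {"xyz": [0.0,0.0,-0.1],"spin": 0.0},
    {"xyz": [0.0,0.0,-0.3],"spin": 0.0},
    {"xyz": [0,0,-0.4],"spin": 0},
    {"xyz": [0,0,-0.5],"spin": 0},
    {"xyz": [0,0,0],"spin": 0},
    {"xyz": [0,0,0],"spin": 0},
    {"xyz": [0,0,0],"spin": 0}
  ],
  "gripper": 68
}}

```text
time: 43.3
tool_pos: [539.1, -27.4, 124.0]
tcp_rot: [3.141, -0.002, 3.052]
contact_force: [0.2, -0.7, 0.2]
grip_width: 62.7
finger_force: 0.0
```

```bash
python3 - <<'E'
from h import *
o=bot.get_obs();print(o["tool_pos"],o["tcp_rot"],o["grip_width"])
im,C=shot("scene","sc9"); hsv=cv2.cvtColor(im,cv2.COLOR_BGR2HSV)
m=((hsv[...,0]>15)&(hsv[...,0]<25)&(hsv[...,1]>190)&(hsv[...,2]>200)).astype(np.uint8)
for c in cv2.findContours(m,0,2)[0]:
    if cv2.contourArea(c)>50: print(cv2.minAreaRect(c),cv2.contourArea(c))
# box view: wrist yaw
plan([(560,-200,230,2.4),(575,-385,230,1.3)],step=56)
E
```

```text
[539.14913848 -27.44780226 124.02521501] [ 3.14127751e+00 -2.25002831e-03  3.05177708e+00] 62.70170940812203
[{"xyz":[-0.06,-0.3,-0.19],"spin":0.93},{"xyz":[-0.1,-0.3,-0.19],"spin":0.93},{"xyz":[-0.12,-0.29,-0.19],"spin":0.93},{"xyz":[-0.14,-0.27,-0.19],"spin":0.93},{"xyz":[-0.17,-0.26,-0.19],"spin":0.94},{"xyz":[-0.2,-0.24,-0.19],"spin":0.93},{"xyz":[-0.21,-0.22,-0.18],"spin":0.93},{"xyz":[-0.15,-0.14,0.0],"spin":1.0},{"xyz":[-0.17,-0.13,0.0],"spin":1.0},{"xyz":[-0.18,-0.11,0.0],"spin":1.0}]
[{"xyz":[-0.19,-0.09,0.0],"spin":1.0},{"xyz":[-0.2,-0.07,0.0],"spin":1.0},{"xyz":[-0.21,-0.06,0.0],"spin":1.0},{"xyz":[-0.21,-0.03,0.0],"spin":1.0},{"xyz":[-0.21,-0.01,0.0],"spin":1.0},{"xyz":[-0.21,0.01,0.0],"spin":1.0},{"xyz":[-0.21,0.03,0.0],"spin":1.0},{"xyz":[-0.2,0.06,0.0],"spin":1.0},{"xyz":[0,0,0],"spin":0},{"xyz":[0,0,0],"spin":0}]
```

```bash
python3 - <<'E'
from h import *
S=cam("scene");D=cam("side")
print("glass top",tri([(S,487,266),(D,502,302)]).round(),"front glass",tri([(S,478,285),(D,497,325)]).round())
print("basket corners",tri([(S,428,234),(D,447,262)]).round(),tri([(S,462,271),(D,490,318)]).round())
C=cam("wrist",np.load("pics/w8.npy",allow_pickle=True).item())
print("basket",[ray(C,*p,50).round() for p in((600,215),(638,100))],"boxcorner",[ray(C,*p,34).round() for p in((590,62),(553,172),(602,181))])
plan([(560,-200,230,2.4),(640,-370,230,1.27)],step=56)
E
```

```text
glass top [ 674. -479.  133.] front glass [ 659. -482.   83.]
basket corners [ 718. -300.   96.] [ 745. -410.    3.]
basket [array([ 677., -414.,   50.]), array([ 683., -306.,   50.])] boxcorner [array([ 642., -273.,   34.]), array([ 630., -374.,   34.]), array([ 682., -382.,   34.])]
[{"xyz":[-0.06,-0.3,-0.19],"spin":0.93},{"xyz":[-0.1,-0.3,-0.19],"spin":0.93},{"xyz":[-0.12,-0.29,-0.19],"spin":0.93},{"xyz":[-0.14,-0.27,-0.19],"spin":0.93},{"xyz":[-0.17,-0.26,-0.19],"spin":0.94},{"xyz":[-0.2,-0.24,-0.19],"spin":0.93},{"xyz":[-0.21,-0.22,-0.18],"spin":0.93},{"xyz":[-0.18,-0.07,0.0],"spin":0.94},{"xyz":[-0.19,-0.06,0.0],"spin":0.94},{"xyz":[-0.19,-0.04,0.0],"spin":0.94}]
[{"xyz":[-0.2,-0.02,0.0],"spin":0.95},{"xyz":[-0.19,-0.01,0.0],"spin":0.94},{"xyz":[-0.2,0.02,0.0],"spin":0.94},{"xyz":[-0.19,0.03,0.0],"spin":0.94},{"xyz":[-0.19,0.06,0.0],"spin":0.94},{"xyz":[-0.18,0.07,0.0],"spin":0.94},{"xyz":[-0.18,0.08,0.0],"spin":0.95},{"xyz":[-0.17,0.11,0.0],"spin":0.94},{"xyz":[-0.15,0.11,0.0],"spin":0.94},{"xyz":[0,0,0],"spin":0}]
```

Call:
{"api": "jog_arm", "payload": {
  "targets": [
    {"xyz": [-0.06,-0.3,-0.19],"spin": 0.93},
    {"xyz": [-0.1,-0.3,-0.19],"spin": 0.93},
    {"xyz": [-0.12,-0.29,-0.19],"spin": 0.93},
    {"xyz": [-0.14,-0.27,-0.19],"spin": 0.93},
    {"xyz": [-0.17,-0.26,-0.19],"spin": 0.94},
    {"xyz": [-0.2,-0.24,-0.19],"spin": 0.93},
    {"xyz": [-0.21,-0.22,-0.18],"spin": 0.93},
    {"xyz": [-0.18,-0.07,0.0],"spin": 0.94},
    {"xyz": [-0.19,-0.06,0.0],"spin": 0.94},
    {"xyz": [-0.19,-0.04,0.0],"spin": 0.94}
  ]
}}

```text
time: 44.6
tool_pos: [580.7, -242.6, 229.5]
tcp_rot: [-3.141, -0.002, 2.115]
contact_force: [-0.5, 0.1, -0.4]
grip_width: 62.1
finger_force: 0.0
```

Call:
{"api": "jog_arm", "payload": {
  "targets": [
    {"xyz": [-0.2,-0.02,0.0],"spin": 0.95},
    {"xyz": [-0.19,-0.01,0.0],"spin": 0.94},
    {"xyz": [-0.2,0.02,0.0],"spin": 0.94},
    {"xyz": [-0.19,0.03,0.0],"spin": 0.94},
    {"xyz": [-0.19,0.06,0.0],"spin": 0.94},
    {"xyz": [-0.18,0.07,0.0],"spin": 0.94},
    {"xyz": [-0.18,0.08,0.0],"spin": 0.95},
    {"xyz": [-0.17,0.11,0.0],"spin": 0.94},
    {"xyz": [-0.15,0.11,0.0],"spin": 0.94},
    {"xyz": [0,0,0],"spin": 0}
  ],
  "gripper": 90
}}

```text
time: 45.85
tool_pos: [640.2, -370.5, 228.7]
tcp_rot: [-3.139, -0.001, 1.27]
contact_force: [-0.0, -0.6, -0.0]
grip_width: 82.5
finger_force: 0.0
```

```bash
python3 - <<'E'
from h import *
o=bot.get_obs();print(o["tool_pos"],o["tcp_rot"],o["time"])
im,C=shot("wrist","w10");sc,_=shot("scene","sc10")
hsv=cv2.cvtColor(im,cv2.COLOR_BGR2HSV)
m=((hsv[...,0]>12)&(hsv[...,0]<32)&(hsv[...,1]>170)&(hsv[...,2]>130)).astype(np.uint8);m[300:]=0
for c in cv2.findContours(m,0,2)[0]:
    if cv2.contourArea(c)>200: print(cv2.minAreaRect(c),cv2.contourArea(c))
cv2.imwrite("pics/v10.png",np.vstack([im[:330],cv2.resize(sc[170:300,210:510],(640,270))]))
E
```

```text
[ 640.21388949 -370.45320317  228.66027525] [-3.13924184e+00 -7.85325964e-04  1.26967004e+00] 45.85
((332.1167297363281, 179.3059844970703), (63.38525390625, 49.64384078979492), 83.1572265625) 1606.5
```

View pics/v10.png

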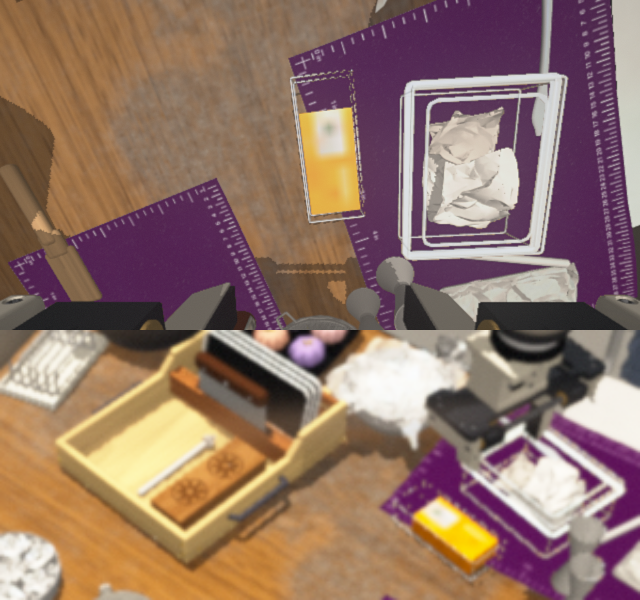

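The view shows the box's sleeve with corners at (291,77), (352,71), (364,214) and (308,222), and the basket rim's left edge at column 404. The scene shows the mould and gear tool in the tray and the scraper and plates in place.

```bash
python3 - <<'E'
from h import *
C=cam("wrist",np.load("pics/w10.npy",allow_pickle=True).item());D=cam("side");S=cam("scene")
q=[(291,77),(352,71),(364,214),(308,222)]
for z in(35,2):
    c=[ray(C,*p,z) for p in q];print(z,np.round(c,1).tolist(),[np.linalg.norm(c[i]-c[i-1]).round(1) for i in range(4)],np.mean(c,0))
print("rim",tri([(C,404,257),(D,497,313)]).round(),tri([(C,408,82),(D,447,262)]).round())
print("rim scene",tri([(C,408,82),(S,428,234)]).round())
im=cv2.imread("pics/w10.png");m=(im.max(2)>90)
g=cv2.cvtColor(im,cv2.COLOR_BGR2GRAY)
for v in(100,150,200): print(v,"".join("%4d"%x for x in g[v,285:372]))
for u in(320,335): print(u,"".join("%4d"%x for x in g[62:120,u]),"|","".join("%4d"%x for x in g[200:232,u]))
E
```

```text
35 [[651.9, -239.6, 35.0], [706.1, -251.3, 35.0], [682.1, -381.9, 35.0], [625.4, -373.1, 35.0]] [np.float64(136.1), np.float64(55.5), np.float64(132.9), np.float64(57.4)] [ 666.38872528 -311.48505642   35.        ]
2 [[650.8, -234.5, 2.0], [710.1, -247.2, 2.0], [683.9, -390.2, 2.0], [621.8, -380.5, 2.0]] [np.float64(148.9), np.float64(60.7), np.float64(145.3), np.float64(62.8)] [ 666.64506931 -313.10758452    2.        ]
rim [ 715. -439.   54.] [ 745. -280.   76.]
rim scene [ 750. -279.   50.]
100  123 123 124 124 126 125  98 128 195 159 196 150 118 115 116 119 122 105  76  66  67  67  67  66  66  65  66  65  67  73  75  70  69  67  66  67  66  66  67  68  68  68  68  65  64  64  65  68  82  99  91  72  65  65  65  67  67  65  65  67  65  66  67  69  67  96  92  75  77 109  85  68  63  65  67  65  65  66  64  64  64  65  64  63  64  63  63
150  110 115 121 127 131 133 132 130 126 128 131 131 129 135 193 187 195 156 159 178 185 184 185 185 184 185 186 187 190 192 195 198 200 202 205 209 211 211 209 212 212 213 213 213 214 214 215 215 216 217 217 218 219 220 220 221 221 218 215 210 205
[... 493 characters left out ...]
2  63  65  98 151 144  83  61  61  68  86  94  67  64  63  64  63  64  64  64  66  64  65  66  66  65  66  64  67  65  67  67  66  67  66  67  67  67  67  67  78 128 196 223 223 222 222 221 220 220 219 |  180 181 180 181 181 180 181 180 182 180 180 179 181 186 165 102 120 123 123 121 153 197 108 111 120 121 121 120 117 115 116 120
335   61  61  61  63  63  65  67  62  65  98 124  83  64  61  63  81 100  68  61  63  63  63  64  62  64  64  64  63  65  64  64  64  65  65  64  66  67  72  91 116 111  75  82 105 123 137 152 186 226 226 225 225 225 225 224 223 222 220 |  178 179 180 180 181 182 181 181 180 180 182 174 123  93  88 110 112 114 149 201 134  86 100 114 114 113 114 115 115 115 115 115
```

```bash
python3 - <<'E'
from h import *
g=(666.5,-312,1.375)
plan([(g[0],g[1],120,g[2]),(g[0],g[1],18,g[2],40)],step=55)
P=(g[0],g[1],18,g[2])
plan([(g[0],g[1],120,g[2],45),(570,-150,120,2.2),c2w(-47,62)+(120,CY+np.pi)],step=50,pose=P)
E
```

```text
[{"xyz":[0.26,0.03,0.46],"spin":-0.34},{"xyz":[0.26,0.05,0.45],"spin":-0.35},{"xyz":[0.26,0.05,0.46],"spin":-0.34},{"xyz":[0.0,0.0,0.42],"spin":0.0},{"xyz":[0.0,0.0,0.43],"spin":0.0},{"xyz":[0.0,0.0,0.42],"spin":0.0},{"xyz":[0,0,0],"spin":0},{"xyz":[0,0,0],"spin":0},{"xyz":[0,0,0],"spin":0},{"xyz":[0,0,0],"spin":0}]
[{"xyz":[0.0,0.0,-0.42],"spin":0.0},{"xyz":[0.0,0.0,-0.43],"spin":0.0},{"xyz":[0.0,0.0,-0.42],"spin":0.0},{"xyz":[0.19,-0.18,0.0],"spin":-0.92},{"xyz":[0.21,-0.15,0.0],"spin":-0.91},{"xyz":[0.23,-0.14,0.0],"spin":-0.92},{"xyz":[0.23,-0.11,0.0],"spin":-0.92},{"xyz":[0.25,-0.1,0.0],"spin":-0.91},{"xyz":[0.25,-0.07,0.0],"spin":-0.92},{"xyz":[0.26,-0.05,0.0],"spin":-0.92}]
[{"xyz":[0.26,-0.02,0.0],"spin":-0.91},{"xyz":[0.26,0.0,-0.01],"spin":-0.92},{"xyz":[0.29,0.18,0.0],"spin":-0.95},{"xyz":[0.27,0.2,0.0],"spin":-0.94},{"xyz":[0.26,0.23,0.0],"spin":-0.95},{"xyz":[0.23,0.26,0.0],"spin":-0.94},{"xyz":[0.2,0.27,0.0],"spin":-0.95},{"xyz":[0.18,0.29,0.0],"spin":-0.94},{"xyz":[0.15,0.31,0.0],"spin":-0.95},{"xyz":[0.12,0.32,0.0],"spin":-0.94}]
[{"xyz":[0.09,0.33,0.0],"spin":-0.95},{"xyz":[0,0,0],"spin":0},{"xyz":[0,0,0],"spin":0},{"xyz":[0,0,0],"spin":0},{"xyz":[0,0,0],"spin":0},{"xyz":[0,0,0],"spin":0},{"xyz":[0,0,0],"spin":0},{"xyz":[0,0,0],"spin":0},{"xyz":[0,0,0],"spin":0},{"xyz":[0,0,0],"spin":0}]
```

Call:
{"api": "jog_arm", "payload": {
  "targets": [
    {"xyz": [0.26,0.03,0.46],"spin": -0.34},
    {"xyz": [0.26,0.05,0.45],"spin": -0.35},
    {"xyz": [0.26,0.05,0.46],"spin": -0.34},
    {"xyz": [0.0,0.0,0.42],"spin": 0.0},
    {"xyz": [0.0,0.0,0.43],"spin": 0.0},
    {"xyz": [0.0,0.0,0.42],"spin": 0.0},
    {"xyz": [0,0,0],"spin": 0},
    {"xyz": [0,0,0],"spin": 0},
    {"xyz": [0,0,0],"spin": 0},
    {"xyz": [0,0,0],"spin": 0}
  ],
  "gripper": 76
}}

```text
time: 47.2
tool_pos: [667.6, -312.6, 21.1]
tcp_rot: [3.139, 0.001, 1.373]
contact_force: [0.5, -0.7, -0.3]
grip_width: 69.9
finger_force: 0.0
```

Call:
{"api": "jog_arm", "payload": {
  "targets": [
    {"xyz": [0,0,0],"spin": 0},
    {"xyz": [0,0,0],"spin": 0},
    {"xyz": [0,0,0],"spin": 0},
    {"xyz": [0,0,0],"spin": 0},
    {"xyz": [0,0,0],"spin": 0},
    {"xyz": [0,0,0],"spin": 0},
    {"xyz": [0,0,0],"spin": 0},
    {"xyz": [0,0,0],"spin": 0},
    {"xyz": [0,0,0],"spin": 0},
    {"xyz": [0,0,0],"spin": 0}
  ],
  "gripper": 0
}}

```text
time: 48.45
tool_pos: [667.1, -312.4, 19.8]
tcp_rot: [3.141, 0.0, 1.373]
contact_force: [-0.6, 0.2, 5.1]
grip_width: 55.9
finger_force: 29.9
```

Call:
{"api": "jog_arm", "payload": {
  "targets": [
    {"xyz": [0.0,0.0,-0.4],"spin": 0.0},
    {"xyz": [0.0,0.0,-0.6],"spin": 0.0},
    {"xyz": [0.0,0.0,-0.6],"spin": 0.0},
    {"xyz": [0.19,-0.18,0.0],"spin": -0.92},
    {"xyz": [0.21,-0.15,0.0],"spin": -0.91},
    {"xyz": [0.23,-0.14,0.0],"spin": -0.92},
    {"xyz": [0.23,-0.11,0.0],"spin": -0.92},
    {"xyz": [0.25,-0.1,0.0],"spin": -0.91},
    {"xyz": [0.25,-0.07,0.0],"spin": -0.92},
    {"xyz": [0.26,-0.05,0.0],"spin": -0.92}
  ]
}}

```text
time: 49.7
tool_pos: [591.1, -185.1, 146.4]
tcp_rot: [-3.141, -0.001, 2.018]
contact_force: [-0.5, 0.5, -2.4]
grip_width: 55.6
finger_force: 29.9
```

Call:
{"api": "jog_arm", "payload": {
  "targets": [
    {"xyz": [0.26,-0.02,0.0],"spin": -0.91},
    {"xyz": [0.26,0.0,-0.01],"spin": -0.92},
    {"xyz": [0.29,0.18,0.0],"spin": -0.95},
    {"xyz": [0.27,0.2,0.0],"spin": -0.94},
    {"xyz": [0.26,0.23,0.0],"spin": -0.95},
    {"xyz": [0.23,0.26,0.0],"spin": -0.94},
    {"xyz": [0.2,0.27,0.0],"spin": -0.95},
    {"xyz": [0.18,0.29,0.0],"spin": -0.94},
    {"xyz": [0.15,0.31,0.0],"spin": -0.95},
    {"xyz": [0.12,0.32,0.0],"spin": -0.94}
  ]
}}

```text
time: 50.95
tool_pos: [553.4, 69.1, 147.4]
tcp_rot: [-3.141, -0.002, 2.957]
contact_force: [0.3, -0.5, -1.0]
grip_width: 55.9
finger_force: 29.9
```

```bash
python3 - <<'E'
from h import *
o=bot.get_obs();print(o["tool_pos"],o["tcp_rot"],o["grip_width"],w2c(*o["tool_pos"][:2]))
t=CY+np.pi;q=c2w(-47,62)
plan([q+(130,t),q+(80,t,40),q+(27,t,18)])
E
```

```text
[553.35686772  69.1198723  147.39344124] [-3.14149844e+00 -1.51488535e-03  2.95694428e+00] 55.90770491518565 (np.float64(-41.90267756701465), np.float64(36.16161309820336))
[{"xyz":[0.09,0.32,0.22],"spin":-0.94},{"xyz":[0.0,0.0,0.31],"spin":0.0},{"xyz":[0.0,0.0,0.31],"spin":0.0},{"xyz":[0.0,0.0,0.22],"spin":0.0},{"xyz":[0.0,0.0,0.22],"spin":0.0},{"xyz":[0.0,0.0,0.22],"spin":0.0},{"xyz":[0,0,0],"spin":0},{"xyz":[0,0,0],"spin":0},{"xyz":[0,0,0],"spin":0},{"xyz":[0,0,0],"spin":0}]
```

Call:
{"api": "jog_arm", "payload": {
  "targets": [
    {"xyz": [0.09,0.32,0.22],"spin": -0.94},
    {"xyz": [0.0,0.0,0.31],"spin": 0.0},
    {"xyz": [0.0,0.0,0.31],"spin": 0.0},
    {"xyz": [0.0,0.0,0.22],"spin": 0.0},
    {"xyz": [0.0,0.0,0.22],"spin": 0.0},
    {"xyz": [0.0,0.0,0.22],"spin": 0.0},
    {"xyz": [0,0,0],"spin": 0},
    {"xyz": [0,0,0],"spin": 0},
    {"xyz": [0,0,0],"spin": 0},
    {"xyz": [0,0,0],"spin": 0}
  ]
}}

```text
time: 52.2
tool_pos: [551.8, 94.7, 28.7]
tcp_rot: [3.141, 0.001, 3.048]
contact_force: [0.0, -0.0, -1.3]
grip_width: 55.4
finger_force: 30.0
```

Call:
{"api": "jog_arm", "payload": {
  "targets": [
    {"xyz": [0.0,0.0,0],"spin": 0},
    {"xyz": [0.0,0.0,0],"spin": 0},
    {"xyz": [0.0,0.0,0],"spin": 0.0},
    {"xyz": [0.0,0.0,-0.1],"spin": 0.0},
    {"xyz": [0.0,0.0,-0.3],"spin": 0.0},
    {"xyz": [0,0,-0.4],"spin": 0},
    {"xyz": [0,0,-0.5],"spin": 0},
    {"xyz": [0,0,0],"spin": 0},
    {"xyz": [0,0,0],"spin": 0},
    {"xyz": [0,0,0],"spin": 0}
  ],
  "gripper": 67
}}

```text
time: 53.45
tool_pos: [550.8, 94.6, 131.2]
tcp_rot: [-3.141, -0.002, 3.048]
contact_force: [1.0, -0.3, -0.6]
grip_width: 61.3
finger_force: 0.0
```

```bash
python3 - <<'E'
from h import *
o=bot.get_obs();print(o["tool_pos"],o["tcp_rot"],o["grip_width"])
plan([(450,-120,230,2.4),(352,-380,230,1.605)],step=57)
# has the paddle moved? compare scene
a=cv2.imread("pics/sc6.png");b=bot.capture("scene");d=cv2.absdiff(a,b).max(2)
for n,(x0,y0,x1,y1) in dict(paddle=(310,325,385,385),bottle=(430,315,455,350)).items(): print(n,(d[y0:y1,x0:x1]>40).mean())
cv2.imwrite("pics/sc11.png",b)
E
```

```text
[550.84106225  94.63143682 131.17138008] [-3.14137448e+00 -2.34291461e-03  3.04777264e+00] 61.299382135101446
[{"xyz":[0.14,-0.4,-0.18],"spin":0.93},{"xyz":[0.11,-0.41,-0.17],"spin":0.92},{"xyz":[0.07,-0.42,-0.18],"spin":0.93},{"xyz":[0.03,-0.42,-0.18],"spin":0.92},{"xyz":[-0.01,-0.42,-0.17],"spin":0.93},{"xyz":[-0.05,-0.42,-0.18],"spin":0.92},{"xyz":[-0.09,-0.42,-0.18],"spin":0.93},{"xyz":[-0.16,-0.4,0.0],"spin":0.99},{"xyz":[-0.2,-0.39,0.0],"spin":1.0},{"xyz":[-0.24,-0.36,0.0],"spin":0.99}]
[{"xyz":[-0.27,-0.34,0.0],"spin":0.99},{"xyz":[-0.31,-0.3,0.0],"spin":1.0},{"xyz":[-0.33,-0.28,0.0],"spin":0.99},{"xyz":[-0.36,-0.24,0.0],"spin":0.99},{"xyz":[-0.38,-0.21,0.0],"spin":1.0},{"xyz":[0,0,0],"spin":0},{"xyz":[0,0,0],"spin":0},{"xyz":[0,0,0],"spin":0},{"xyz":[0,0,0],"spin":0},{"xyz":[0,0,0],"spin":0}]
paddle 0.07155555555555555
bottle 0.0
```

Call:
{"api": "jog_arm", "payload": {
  "targets": [
    {"xyz": [0.14,-0.4,-0.18],"spin": 0.93},
    {"xyz": [0.11,-0.41,-0.17],"spin": 0.92},
    {"xyz": [0.07,-0.42,-0.18],"spin": 0.93},
    {"xyz": [0.03,-0.42,-0.18],"spin": 0.92},
    {"xyz": [-0.01,-0.42,-0.17],"spin": 0.93},
    {"xyz": [-0.05,-0.42,-0.18],"spin": 0.92},
    {"xyz": [-0.09,-0.42,-0.18],"spin": 0.93},
    {"xyz": [-0.16,-0.4,0.0],"spin": 0.99},
    {"xyz": [-0.2,-0.39,0.0],"spin": 1.0},
    {"xyz": [-0.24,-0.36,0.0],"spin": 0.99}
  ]
}}

```text
time: 54.75
tool_pos: [413.0, -218.4, 230.8]
tcp_rot: [-3.141, -0.001, 2.099]
contact_force: [0.7, -0.5, 0.1]
grip_width: 61.6
finger_force: 0.0
```

Call:
{"api": "jog_arm", "payload": {
  "targets": [
    {"xyz": [-0.27,-0.34,0.0],"spin": 0.99},
    {"xyz": [-0.31,-0.3,0.0],"spin": 1.0},
    {"xyz": [-0.33,-0.28,0.0],"spin": 0.99},
    {"xyz": [-0.36,-0.24,0.0],"spin": 0.99},
    {"xyz": [-0.38,-0.21,0.0],"spin": 1.0},
    {"xyz": [0,0,0],"spin": 0},
    {"xyz": [0,0,0],"spin": 0},
    {"xyz": [0,0,0],"spin": 0},
    {"xyz": [0,0,0],"spin": 0},
    {"xyz": [0,0,0],"spin": 0}
  ],
  "gripper": 60
}}

```text
time: 56.0
tool_pos: [352.9, -379.2, 231.6]
tcp_rot: [3.141, 0.0, 1.606]
contact_force: [-0.5, -0.0, -0.6]
grip_width: 55.1
finger_force: 0.0
```

```bash
python3 - <<'E'
from h import *
o=bot.get_obs();print(o["tool_pos"],o["tcp_rot"],o["time"])
im,C=shot("wrist","w12")
old=cv2.imread("pics/w8.png")
print("old paddle colours",old[150,272].tolist(),old[50,267].tolist(),"table",old[60,300].tolist(),old[60,230].tolist(),old[20,200].tolist())
print("old",cv2.cvtColor(old[[50,150,60,60],[267,272,300,230]][None],cv2.COLOR_BGR2HSV).tolist())
p=np.load("pics/w8.npy",allow_pickle=True).item()
hsv=cv2.cvtColor(im,cv2.COLOR_BGR2HSV)
ref=old[140:170,265:280].reshape(-1,3).mean(0)
m=(np.abs(im.astype(int)-ref).max(2)<40).astype(np.uint8);m[298:]=0
m=cv2.morphologyEx(m,cv2.MORPH_OPEN,np.ones((3,3)))
for c in cv2.findContours(m,0,2)[0]:
    if cv2.contourArea(c)>300: print(cv2.minAreaRect(c),cv2.contourArea(c),cv2.boundingRect(c))
cv2.imwrite("pics/m12.png",m*255)
for q in ([338,-228,10],[344,-396,5]): print(proj(C,q))
E
```

```text
[ 352.85454053 -379.20087093  231.59903144] [3.14141852e+00 2.73034166e-05 1.60571708e+00] 56.0
old paddle colours [136, 192, 231] [131, 185, 227] table [86, 132, 182] [77, 121, 167] [70, 112, 156]
old [[[17, 108, 227], [18, 105, 231], [14, 135, 182], [15, 137, 167]]]
((312.0, 138.0), (168.0, 32.0), 90.0) 3402.0 (296, 54, 33, 169)
[310.99625586  55.24451656]
[312.16644191 223.38606114]
```

```bash
python3 - <<'E'
from h import *
C=cam("wrist",np.load("pics/w12.npy",allow_pickle=True).item());m=cv2.imread("pics/m12.png",0)
P=[]
for v in (70,90,110,120,130,140,150,160,180,200):
    u=np.flatnonzero(m[v,290:335])+290; q=ray(C,(u.min()+u.max())/2,v,9); P.append(q[:2]); print(v,u.min(),u.max(),q.round(1))
P=np.array(P);k=np.polyfit(P[:,1],P[:,0],1);print(k,"yaw",np.pi/2-np.arctan(k[0]))
gy=-291;g=(np.polyval(k,gy),gy,np.pi/2-np.arctan(k[0]))
plan([(g[0],g[1],100,g[2]),(g[0],g[1],4,g[2],40)],step=55)
t=CY+np.pi;q=c2w(-67,-62)
plan([(g[0],g[1],130,g[2],45),(440,-170,130,2.3),q+(130,t)],pose=(g[0],g[1],4,g[2]))
E
```

```text
70 304 317 [ 337.9 -240.8    9. ]
90 304 318 [ 338.9 -258.8    9. ]
110 305 318 [ 339.9 -277.4    9. ]
120 305 318 [ 340.2 -287.     9. ]
130 305 318 [ 340.5 -296.6    9. ]
140 306 322 [ 343.3 -306.4    9. ]
150 301 322 [ 341.  -316.5    9. ]
160 301 327 [ 344.  -326.5    9. ]
180 296 327 [ 341.9 -347.4    9. ]
200 297 328 [ 343.6 -368.9    9. ]
[-4.54568406e-02  3.27357993e+02] yaw 1.6162218966507074
[{"xyz":[0.37,-0.04,0.55],"spin":-0.04},{"xyz":[0.37,-0.03,0.55],"spin":-0.03},{"xyz":[0.37,-0.04,0.54],"spin":-0.04},{"xyz":[0.0,0.0,0.4],"spin":0.0},{"xyz":[0.0,0.0,0.4],"spin":0.0},{"xyz":[0.0,0.0,0.4],"spin":0.0},{"xyz":[0,0,0],"spin":0},{"xyz":[0,0,0],"spin":0},{"xyz":[0,0,0],"spin":0},{"xyz":[0,0,0],"spin":0}]
[{"xyz":[0.0,0.0,-0.52],"spin":0.0},{"xyz":[0.0,0.0,-0.53],"spin":0.0},{"xyz":[0.0,0.0,-0.52],"spin":0.0},{"xyz":[0.21,0.19,0.0],"spin":-0.98},{"xyz":[0.19,0.2,0.0],"spin":-0.97},{"xyz":[0.16,0.23,0.0],"spin":-0.98},{"xyz":[0.15,0.24,0.0],"spin":-0.98},{"xyz":[0.12,0.25,0.0],"spin":-0.97},{"xyz":[0.1,0.26,0.0],"spin":-0.98},{"xyz":[0.07,0.27,-0.01],"spin":-0.98}]
[{"xyz":[0.08,0.24,0.0],"spin":-0.94},{"xyz":[0.06,0.25,0.0],"spin":-0.94},{"xyz":[0.04,0.26,0.0],"spin":-0.93},{"xyz":[0.02,0.25,0.0],"spin":-0.94},{"xyz":[-0.02,0.26,0.0],"spin":-0.94},{"xyz":[-0.03,0.25,0.0],"spin":-0.94},{"xyz":[-0.06,0.25,0.0],"spin":-0.94},{"xyz":[-0.08,0.25,0.01],"spin":-0.93},{"xyz":[0,0,0],"spin":0},{"xyz":[0,0,0],"spin":0}]
```

Call:
{"api": "jog_arm", "payload": {
  "targets": [
    {"xyz": [0.37,-0.04,0.55],"spin": -0.04},
    {"xyz": [0.37,-0.03,0.55],"spin": -0.03},
    {"xyz": [0.37,-0.04,0.54],"spin": -0.04},
    {"xyz": [0.0,0.0,0.4],"spin": 0.0},
    {"xyz": [0.0,0.0,0.4],"spin": 0.0},
    {"xyz": [0.0,0.0,0.4],"spin": 0.0},
    {"xyz": [0,0,0],"spin": 0},
    {"xyz": [0,0,0],"spin": 0},
    {"xyz": [0,0,0],"spin": 0},
    {"xyz": [0,0,0],"spin": 0}
  ]
}}

```text
time: 57.3
tool_pos: [340.8, -291.6, 5.2]
tcp_rot: [3.14, 0.001, 1.616]
contact_force: [-0.4, 0.3, 0.3]
grip_width: 55.3
finger_force: 0.0
```

Call:
{"api": "jog_arm", "payload": {
  "targets": [
    {"xyz": [0,0,0],"spin": 0},
    {"xyz": [0,0,0],"spin": 0},
    {"xyz": [0,0,0],"spin": 0},
    {"xyz": [0,0,0],"spin": 0},
    {"xyz": [0,0,0],"spin": 0},
    {"xyz": [0,0,0],"spin": 0},
    {"xyz": [0,0,0],"spin": 0},
    {"xyz": [0,0,0],"spin": 0},
    {"xyz": [0,0,0],"spin": 0},
    {"xyz": [0,0,0],"spin": 0}
  ],
  "gripper": 0
}}

```text
time: 58.55
tool_pos: [340.5, -291.2, 4.3]
tcp_rot: [3.142, -0.0, 1.616]
contact_force: [-0.3, 0.7, -0.0]
grip_width: 16.7
finger_force: 30.0
```

Call:
{"api": "jog_arm", "payload": {
  "targets": [
    {"xyz": [0.0,0.0,-0.52],"spin": 0.0},
    {"xyz": [0.0,0.0,-0.53],"spin": 0.0},
    {"xyz": [0.0,0.0,-0.52],"spin": 0.0},
    {"xyz": [0.21,0.19,0.0],"spin": -0.98},
    {"xyz": [0.19,0.2,0.0],"spin": -0.97},
    {"xyz": [0.16,0.23,0.0],"spin": -0.98},
    {"xyz": [0.15,0.24,0.0],"spin": -0.98},
    {"xyz": [0.12,0.25,0.0],"spin": -0.97},
    {"xyz": [0.1,0.26,0.0],"spin": -0.98},
    {"xyz": [0.07,0.27,-0.01],"spin": -0.98}
  ]
}}

```text
time: 59.8
tool_pos: [439.8, -169.3, 130.6]
tcp_rot: [-3.142, -0.0, 2.303]
contact_force: [0.2, -0.3, -0.9]
grip_width: 16.2
finger_force: 30.0
```

Call:
{"api": "jog_arm", "payload": {
  "targets": [
    {"xyz": [0.08,0.24,0.0],"spin": -0.94},
    {"xyz": [0.06,0.25,0.0],"spin": -0.94},
    {"xyz": [0.04,0.26,0.0],"spin": -0.93},
    {"xyz": [0.02,0.25,0.0],"spin": -0.94},
    {"xyz": [-0.02,0.26,0.0],"spin": -0.94},
    {"xyz": [-0.03,0.25,0.0],"spin": -0.94},
    {"xyz": [-0.06,0.25,0.0],"spin": -0.94},
    {"xyz": [-0.08,0.25,0.01],"spin": -0.93},
    {"xyz": [0,0,0],"spin": 0},
    {"xyz": [0,0,0],"spin": 0}
  ]
}}

```text
time: 61.05
tool_pos: [519.1, -26.6, 129.8]
tcp_rot: [-3.141, -0.001, 3.049]
contact_force: [0.1, 0.4, -0.3]
grip_width: 16.9
finger_force: 30.0
```

```bash
python3 - <<'E'
from h import *
o=bot.get_obs();print(o["tool_pos"],o["tcp_rot"],o["grip_width"],w2c(*o["tool_pos"][:2]))
t=CY+np.pi;q=c2w(-67,-62)
plan([q+(90,t),q+(55,t,30),q+(41,t,6)])
E
```

```text
[519.07909469 -26.63122304 129.75378364] [-3.14144777e+00 -6.25225726e-04  3.04856241e+00] 16.87844109144108 (np.float64(-67.3372926109267), np.float64(-62.30827234669788))
[{"xyz":[0.0,0.0,0.5],"spin":-0.02},{"xyz":[0.0,0.0,0.22],"spin":0.0},{"xyz":[0.0,0.0,0.21],"spin":0.0},{"xyz":[0.0,0.0,0.06],"spin":0.0},{"xyz":[0.0,0.0,0.06],"spin":0.0},{"xyz":[0.0,0.0,0.06],"spin":0.0},{"xyz":[0,0,0],"spin":0},{"xyz":[0,0,0],"spin":0},{"xyz":[0,0,0],"spin":0},{"xyz":[0,0,0],"spin":0}]
```

Call:
{"api": "jog_arm", "payload": {
  "targets": [
    {"xyz": [0.0,0.0,0.5],"spin": -0.02},
    {"xyz": [0.0,0.0,0.22],"spin": 0.0},
    {"xyz": [0.0,0.0,0.21],"spin": 0.0},
    {"xyz": [0.0,0.0,0.06],"spin": 0.0},
    {"xyz": [0.0,0.0,0.06],"spin": 0.0},
    {"xyz": [0.0,0.0,0.06],"spin": 0.0},
    {"xyz": [0,0,0],"spin": 0},
    {"xyz": [0,0,0],"spin": 0},
    {"xyz": [0,0,0],"spin": 0},
    {"xyz": [0,0,0],"spin": 0}
  ]
}}

```text
time: 62.3
tool_pos: [519.6, -26.3, 41.3]
tcp_rot: [3.142, 0.0, 3.052]
contact_force: [0.0, 0.2, 0.0]
grip_width: 16.8
finger_force: 30.0
```

Call:
{"api": "jog_arm", "payload": {
  "targets": [
    {"xyz": [0.0,0.0,0],"spin": 0},
    {"xyz": [0.0,0.0,0],"spin": 0},
    {"xyz": [0.0,0.0,0],"spin": 0.0},
    {"xyz": [0.0,0.0,0],"spin": 0.0},
    {"xyz": [0.0,0.0,0],"spin": 0.0},
    {"xyz": [0,0,-0.2],"spin": 0},
    {"xyz": [0,0,-0.5],"spin": 0},
    {"xyz": [0,0,-0.7],"spin": 0},
    {"xyz": [0,0,-0.7],"spin": 0},
    {"xyz": [0,0,-0.3],"spin": 0}
  ],
  "gripper": 40
}}

```text
time: 63.55
tool_pos: [520.5, -26.5, 238.0]
tcp_rot: [-3.141, 0.007, 3.052]
contact_force: [0.5, -0.3, -0.6]
grip_width: 36.8
finger_force: 0.0
```

Call:
{"api": "jog_arm", "payload": {
  "targets": [
    {"xyz": [0.7,0.0,0],"spin": 0},
    {"xyz": [0.7,0.0,0],"spin": 0},
    {"xyz": [0,0.0,0],"spin": 0.0},
    {"xyz": [0.0,0.0,0],"spin": 0.0},
    {"xyz": [0.0,0.0,0],"spin": 0.0},
    {"xyz": [0,0,0],"spin": 0},
    {"xyz": [0,0,0],"spin": 0},
    {"xyz": [0,0,0],"spin": 0},
    {"xyz": [0,0,0],"spin": 0},
    {"xyz": [0,0,0],"spin": 0}
  ]
}}

```text
time: 64.8
tool_pos: [408.0, -16.3, 233.1]
tcp_rot: [3.142, -0.0, 3.052]
contact_force: [-0.3, -0.2, -0.7]
grip_width: 36.5
finger_force: 0.0
```

```bash
python3 - <<'E'
from h import *
o=bot.get_obs();print(o["tool_pos"],o["tcp_rot"],o["time"])
s,_=shot("side","s13");sc,_=shot("scene","sc13")
cv2.imwrite("pics/v13.png",np.vstack([cv2.resize(s[160:310,200:440],(640,300),interpolation=cv2.INTER_CUBIC),cv2.resize(sc[150:290,215:400],(640,300),interpolation=cv2.INTER_CUBIC)]))
E
```

```text
[407.95090481 -16.28661796 233.09165721] [ 3.14150076e+00 -2.85716206e-09  3.05179021e+00] 64.8
```

View pics/v13.png

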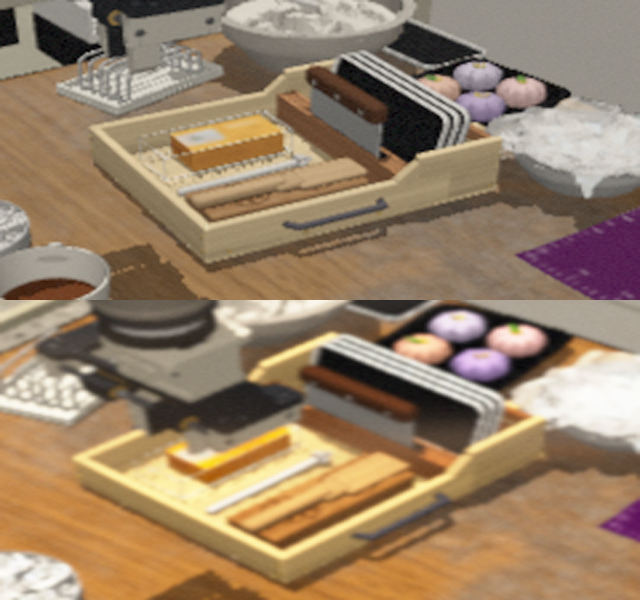

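All four tools lie in the tray, the scraper stands in the slot in front of the even, upright plates. I'll do a quick height check on the handle, then hand in.

```bash
python3 - <<'E'
from h import *
S=cam("scene");D=cam("side")
a=tri([(D,315.5,195),(S,302.5,182)]);b=tri([(D,345.5,217),(S,335.8,201)]);print(a,b)
if 100<(a[2]+b[2])/2<122: print(bot.close_job())
E
```

```text
[652.08646018  84.7987511  107.92366829] [658.53404148 -31.69015368  97.56675041]
the job is handed in; nothing more can be done
None
```

The job is handed in: by the final pictures the plates stand upright and even, the scraper is down in the slot, the four tools present (mould, box, paddle, star tool) lie in the tray, and the bottle was not moved; the hand-in gave no verdict back.

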